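# Change-over of a bench polariser mount: set the ring to 40 and drive the cell out

### The arm

A 6-joint arm with a two-finger parallel gripper is mounted at the origin on a cart in front of the work surface, level with it; the furniture and walls round the work are solid. World frame = base frame: x ahead of the robot, y to its left, z up, the work surface at z = 0. Lengths are in mm, angles in rad, forces in N, time in s.
With the tool pointing down it reaches from about 350 to 775 mm from the base axis. Payload 7.3 kg.
Tool frame: the origin (TCP) lies midway between the tips of the shut fingers; the grasp point (between the pads) lies 19 mm behind it; z points along the fingers, y is the line along which they close (so a half turn about z gives the same grasp; the last joint's range is limited). The gripper opens to 92 mm and grips with 3 to 60 N. Pads are 19 mm wide; open, the fingers measure 130 mm over their backs; the gripper's body (75 mm by 190 mm) begins 47 mm behind the grasp point.
Start: joints at [1.008, 0.342, 1.524, -0, 1.275, -0.146], TCP at [212.527, 480.08, 226.741] pointing down, gripper open.
Joint ranges: [-2.53, 2.53], [-0.77, 2.02], [0.04, 2.7], [-1, 4.14], [0.28, 2.66], [-3.11, 3.11]. Speed limits (rad/s): [2.57, 2.57, 3.14, 3.14, 3.14, 3.14].

### API

Orientations are given as [roll, pitch, yaw] about the fixed x, y, z axes, in that order (R = Rz(yaw) Ry(pitch) Rx(roll)).
In Python, from plant import monitor, optics, workorder gives the robot as it stands. The module is installed in compiled form; this text tells all that it offers.
- The arm moves only by the tool servo_tool, never from a script. Its arguments are lists of equal length, an entry for each row: "linear": the shift along the tool's x, y, z as a fraction of full scale, a list of three; "spin": the turn about the tool's z as a fraction of full scale. In form: {"linear": [[dx, dy, dz], ...], "spin": [spin, ...]}. A call has exactly 8 rows; each row shifts and turns the commanded pose from where the row before left it, along the tool's axes as they then stand; what a row does not reach is not made up. Full scale, the value 1, is 200 mm for a shift and 90 degrees for a turn. A row lasts 1/8 s, in which the tool goes at most 62.5 mm and 10.7 degrees, less where a joint would pass 70% of its speed; a pose out of reach is approached as far as the arm can. A call with a number of a shift or a turn outside -1 to 1 is refused whole. A call with a gripper value outside its range is refused whole. "hand" is the opening, from -1 (shut) to 1 (fully open), set as the call begins (left out, the last holds). The fingers move at their own pace and stop on an object; the grip force is fixed at half the most. Time passes only in rows, so rows that do not move let the fingers close, or fill a call up. It gives the time, the measured TCP pose, the force, the opening and the grip force at its end, in the units of the state.
- monitor.get_obs(): the state, without advancing time (a new reading comes with each control period).
- optics.capture(name): name is "scene" or "top" or "wrist"; returns a dict with "frame" (400x640x3 uint8, blue, green, red), "K" (3x3 intrinsics, pixels), "world_to_cam" (4x4, takes a point from world to camera coordinates). Camera axes: x right, y down, z forward; pixel columns grow to the right and rows downward; lengths in mm; the calibration is good to about 2 mm. A picture is of the moment at which its call begins. There is no depth.
- workorder.close_job(): hands the job in; it is judged then, once.
The state is a dict: "time": time; "joint_positions": joint angles; "dq": joint speeds; "tau": joint torques, N m; "tool_pos": TCP position; "tcp_rot": TCP orientation; "contact_force": force on the tool from outside, world axes, zero at the start; "moment": the same for the moment, N m; "grip_width": finger opening in mm; "finger_force": force on a finger pad.
Only numpy, scipy, OpenCV 4.12 (cv2) and the standard library are available. Lean on these libraries where they do the work, as an engineer would, in place of code of your own. Each camera call takes 0.05 s, during which the arm holds its last target. There are 200 camera calls.

### The job

Change-over on the inclined rotary mount: turn its graduated ring until the scale reads 40 degrees against the index line, where the bayonet lets go of the polariser cell, then take the ejector rod (the tool with the disc-shaped collar) out of the tool stand and push it down the ring's bore to drive the seated cell out into the padded tray underneath. Leave the ring at 40 and the rod pushed fully home, its collar down on the ring so that it closes the bore, and let go of it; do not disturb the pin spanner or the reagent bottle that stands by it.

Things in the scene. Friction and masses are not known exactly. Their poses are not given: they have to be found in the camera images.
- mount: Inclined rotary mount, fixed to the bench, place and heading vary. Grey base, x -0.080 to 0.090, y +-0.055, rim 26 mm high: an open tray, rubber pad inside at z 0.010. Two grey cheeks 8 mm thick (outer faces y +-0.051) rise to z 0.128 and carry a barrel 62 mm wide, its axis in the mount's x-z plane, leaning 32 deg toward -x: up the axis is (-0.530, 0, 0.848). Origin under the base.
- barrel_foot (a point): Centre of the barrel's open lower end, at (-0.008, 0, 0.086) of the mount. What is driven out slides down the axis, along (0.530, 0, -0.848) of the mount, from here into the tray.
- index (a point): The index line: a thin dark radial line on the end of a small aluminium arm, which stands on the mount's +x (high) side, beside the rim of the dial and flush with its face, 62 mm from the axis. The point is the middle of the line.
- ring (a joint): Graduated ring on top of the barrel; value = reading in rad (40 deg = 0.698), growing as it turns anticlockwise seen looking down onto its face. Stops at 0 and 3.49; starts at 95 to 190 deg. Black dial 110 mm wide, 7 mm thick; on it a knurled aluminium grip 56 mm wide, 40 mm high, with a 20 mm bore (29 mm at the mouth). Friction, 0.12 N m, holds it where it is left.
- dial_zero (a point): Middle of the scale's zero line on the dial's face, 45 mm from the axis; it turns with the ring. White lines: short every 5, medium every 10, long every 30 deg, zero longest with a white triangle inside it; no figures. Values run clockwise from zero seen onto the face; the reading is the line that stands at the index, so at 40 the zero line is 40 deg anticlockwise of the index.
- ring_grip (a point): Point on the ring's axis, 27 mm above the dial's face and 13 mm below the grip's top rim. Take the 56 mm grip here with the fingers along the axis; any turn about the axis will do, as nothing beside the dial rises above its face.
- bore_mouth (a point): Centre of the bore's mouth, in the plane of the ring's top rim, 101 mm up the axis from the barrel's foot. The rod goes from here down the axis.
- cell: Polariser cell, about 0.16 kg: black round body 34 mm wide, 60 mm long, key on its side, on top a neck and crossbar (72 mm in all). Origin mid-body, z toward the crossbar. Starts seated in the barrel, keyed, only its lower end in sight. The ring's bayonet lets the crossbar pass only at 40 (+-8 deg at most); then sprung balls still hold it: 8 to 18 N starts it, and after 55 mm it drops out.
- cell_seat (a point): Point on the axis 22 mm up from the barrel's foot, fixed to the mount: the cell's origin lies here while it is seated. The cell's top is then 37 mm below the bore's mouth, where the rod's tip meets it.
- ejector: Ejector rod, about 0.22 kg, upright in one hole of the tool stand (either one): steel shaft 14 mm thick, 104 mm long; collar disc 42 mm wide, 5 mm thick; above it a black round handle 26 mm wide, 44 mm long. Origin at the shaft's tip, z toward the handle; 153 mm long in all.
- ejector_grip (a point): Point on the rod's axis in the middle of its handle, 131 mm from the tip and 27 mm above the collar's underside.
- ejector_collar (a point): Centre of the underside of the rod's collar, 104 mm from the tip. Fully home it lies at the bore's mouth, the collar resting on the ring's rim and the tip 3 mm out of the barrel's foot.
- stand: Tool stand, fixed, place and heading vary: grey block 56x130 mm, 56 mm high, on a dark plate 68x142 mm; two holes 16 mm wide, 44 mm deep (floor z 0.012), at y -0.035 and +0.035. Origin under its middle. A tool must rise 50 mm to leave its hole.
- spanner: Pin spanner, the other tool in the stand, upright: steel shaft 14 mm thick, black six-sided handle 22 mm wide and 56 mm long, no collar; top 146 mm above its lower end, which is its origin. Not needed; leave it.
- tall_bottle: White reagent bottle, blue cap: 64 mm wide, 140 mm high (above 114 mm the cap, 37 mm wide), close behind the stand (its +x side). Origin under its middle. Leave it.
- beaker: Clear beaker 54 mm wide, 70 mm high, beside the mount (its +y side); in the way and not to be moved (it stands fast). Origin under its middle.
- brown_bottle: Brown bottle, black cap, 60 mm wide, 120 mm high, beside the mount (its -y side); in the way and not to be moved (it stands fast). Origin under its middle.
- wash_bottle: Milky squeeze wash bottle with a bent spout, body 72 mm wide, 191 mm high, between the stand and the mount, toward the back. Origin at its foot; the body's middle is 21 mm along its +x, and the spout reaches 56 mm on either side of the origin. In the way and not to be moved (it stands fast).
Mind the look-alikes: they are no part of the job. What is shaped like the ejector but purple or red is not meant.

How it is judged (in metres and radians):
On the way, in this order (a step that is already met when the one before it is completed fails the run):
1. the ring reads 40 degrees (within 3) while the cell is still seated in the barrel (value of joint ring between 0.6458 and 0.7505 rad and distance between cell and cell_seat below 0.006 m), for 0.3 s.
2. the cell has been driven out of the barrel into the tray (x of cell in the frame of mount between -0.065 and 0.08 m and y of cell in the frame of mount between -0.045 and 0.045 m and z of cell in the frame of mount below 0.05 m), for 0.2 s.
At the end, for the whole second after the job is handed in: The ring reads 40 degrees within 3; the cell lies at rest in the mount's tray; the ejector rod is let go, at rest and fully home in the bore, its collar's underside within 8 mm of the bore's mouth (all of step 2 and value of joint ring between 0.6458 and 0.7505 rad and linear speed of each of cell, ejector below 0.02 m/s and distance between ejector_collar and bore_mouth below 0.008 m); the robot touches nothing.
It fails at once if the white reagent bottle is pushed more than 30 mm or tipped over (distance of tall_bottle from where it was at the start of the episode above 0.03 m or angle between tall_bottle's own z axis and vertical above 0.5 rad).
It fails at once if the pin spanner is pushed more than 30 mm or tipped over (distance of spanner from where it was at the start of the episode above 0.03 m or angle between spanner's own z axis and vertical above 0.5 rad).
It also fails if it takes over 67 s, if anything falls off the work surface, if the arm or the gripper's body presses on something with over 40 N, if the wrist force passes 120 N, or if a joint passes its speed limit or range.

## Working session

There is one attempt and no reset: what is moved stays moved. The work goes in short steps, Python scripts to look and compute and a tool call to move; the robot and the scene stay as the last step left them, time stands still between calls to the robot, and variables do not carry over. Pictures are saved under pics/ and viewed, at most 10 in all, crops included, and the job is handed in when it is done.

Besides the shell and the picture viewer there is one more tool, called after "Request:" as name([rows], argument=value, ...), one row to a line, values as JSON. servo_tool: Moves the arm, as the interface text tells. Shift numbers are shares of 200 mm and turn numbers shares of 90 degrees, none past 1 either way. Its arguments: {"type":"object","properties":{"linear":{"type":"array","items":{"type":"array","items":{"type":"number","minimum":-1,"maximum":1}}},"spin":{"type":"array","items":{"type":"number","minimum":-1,"maximum":1}},"hand":{"type":"number"}},"required":["linear","spin"]}

```bash
mkdir -p pics
cat > h.py <<'E'
import numpy as np, cv2
from plant import monitor, optics, workorder
from scipy.spatial.transform import Rotation as R
def cap(n):
    c=optics.capture(n); np.savez('pics/%s.npz'%n,**{k:np.array(c[k]) for k in('frame','K','world_to_cam')}); return c
def load(n): return np.load('pics/%s.npz'%n)
def ray(c,uv):
    K,T=np.array(c['K']),np.array(c['world_to_cam']); Rm,t=T[:3,:3],T[:3,3]
    d=Rm.T@np.linalg.inv(K)@np.array([uv[0],uv[1],1.]); return -Rm.T@t,d/np.linalg.norm(d)
def onz(c,uv,z): o,d=ray(c,uv); return o+d*(z-o[2])/d[2]
def proj(c,p):
    q=np.array(c['world_to_cam'])@np.append(p,1); q=np.array(c['K'])@q[:3]; return q[:2]/q[2]
def tri(l):
    A=0;b=0
    for c,uv in l:
        o,d=ray(c,uv); P=np.eye(3)-np.outer(d,d); A=A+P; b=b+P@o
    return np.linalg.solve(A,b)
E
python3 - <<'E'
from h import *
for n in('scene','top'):
    c=cap(n); cv2.imwrite('pics/%s0.png'%n,c['frame']); o,_=ray(c,(0,0)); print(n,o.round(),ray(c,(320,200))[1].round(2),c['K'][0][0])
print(monitor.get_obs())
E
```

```text
scene [ 130. -584.  706.] [ 0.48  0.58 -0.65] 376.2138189957493
top [ 407.  -72. 1012.] [ 0.15 -0.03 -0.99] 382.7370862816422
{'time': 0.1, 'joint_positions': array([ 1.00799321e+00,  3.42637884e-01,  1.52490874e+00,  1.16527557e-05,
        1.27536421e+00, -1.46026738e-01]), 'dq': array([ 0.00013168, -0.0014065 , -0.00052773,  0.00112152,  0.00038829,
        0.00108601]), 'tau': array([ 1.49301395e-03, -4.32006884e+01, -2.44693208e+01,  7.20381830e-02,
        5.26355300e-02, -1.54332389e-05]), 'tool_pos': array([212.33056001, 479.76851216, 226.12676664]), 'tcp_rot': array([-3.14029013e+00, -2.02830317e-04,  2.72481275e+00]), 'contact_force': array([-0.49663684,  0.19501144, -0.20262917]), 'moment': array([-0.00931015, -0.03056693,  0.00586394]), 'finger_force': 0.0, 'grip_width': 91.53784026986459}
```

View pics/scene0.png

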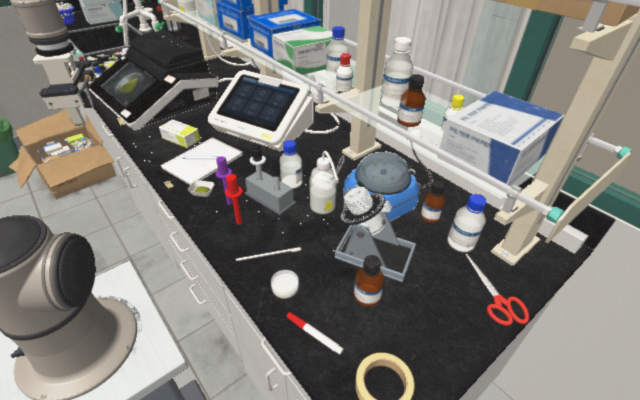

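View pics/top0.png

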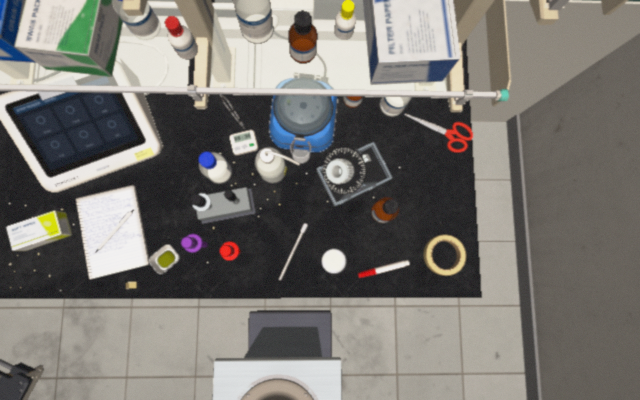

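Run:
```python
from h import *
s=load('scene')['frame'];t=load('top')['frame']
f=lambda im,x,y:cv2.resize(im[y:y+75,x:x+100],(400,300),interpolation=cv2.INTER_CUBIC)
g=lambda im,x,y:cv2.resize(im[y:y+90,x:x+120],(400,300),interpolation=cv2.INTER_CUBIC)
cv2.imwrite('pics/crop1.png',np.vstack([np.hstack([f(t,180,140),f(t,300,135)]),np.hstack([f(s,220,140),g(s,310,180)])]))
```

```text
(no output)
```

View pics/crop1.png

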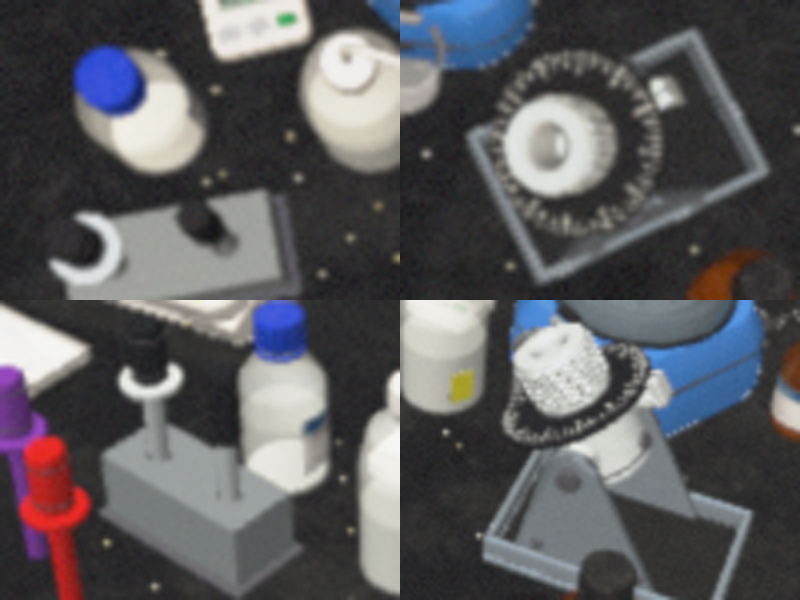

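Seen: scene candidates for the ejector are purple (223,170), red (235,190), black-handled tool with a white/steel collar (257,160), and the pin spanner (278,175, no collar). The ejector is the steel-collared one in the left hole of the stand. In the top view it's at about (200,203) and the spanner is at (232,195). The mount's tray corners in the top view are about (317,167), (335,205), (392,178), (373,142). The index arm is at (366,158), so mount +x points up-right.

Run:
```python
from h import *
t=load('top');s=load('scene')
c=[onz(t,p,26)[:2] for p in [(317.5,167.5),(335,205),(392,178),(373,142.5)]]
for q in c: print(q.round(1))
L,B,Rt,T=c
print(np.linalg.norm(T-L),np.linalg.norm(Rt-B),np.linalg.norm(L-B),np.linalg.norm(T-Rt))
d=(T-L)+(Rt-B); th=np.arctan2(d[1],d[0]); m=sum(c)/4-np.array([np.cos(th),np.sin(th)])*5
print('mount',m.round(1),np.degrees(th))
# ejector: collar/handle top triangulate
print('handle top',tri([(t,(180+75/4,140+242/4)),(s,(220+150/4,140+22/4))]).round(1), 'collar',tri([(t,(180+86/4,140+248/4)),(s,(220+152/4,140+80/4))]).round(1))
print('blue cap',onz(t,(207,159.5),140).round(1),'spanner',onz(t,(229,194),158).round(1),'beaker',onz(t,(302,145),70).round(1),'brown',onz(t,(390,203),120).round(1),'wash',onz(t,(267,155),191).round(1))
print('red',onz(t,(230,250),150).round(),'purple',onz(t,(192,241),150).round(), 'blue box', onz(t,(303,105),100).round())
```

```text
[638.3 -99. ]
[ 538.8 -144.8]
[ 611.7 -296.2]
[ 708.2 -247.5]
164.16041284806954 168.06158710516132 109.52758668120917 108.08602695740035
mount [ 622.1 -192.4] -64.533948777948
handle top [530.2 164.9 169.2] collar [532.9 173.6 117.6]
blue cap [628. 160. 140.] spanner [544.6 102.9 158. ] beaker [686.  -58.3  70. ] brown [ 531.7 -268.4  120. ] wash [626.6  16.5 191. ]
red [420.  98. 150.] purple [440. 182. 150.] blue box [780. -60. 100.]
```

```bash
cat >> h.py <<'E'
def delta(p,yaw_deg,obs=None):
    "tool-frame shift (units of 200mm) to TCP target p in the CURRENT tool axes, spin units"
    o=obs or monitor.get_obs(); Rm=R.from_euler('xyz',o['tcp_rot']).as_matrix()
    d=Rm.T@(np.array(p)-o['tool_pos'])/200
    dy=(yaw_deg-np.degrees(o['tcp_rot'][2])+180)%360-180
    return d.round(3),round(-dy/90,3)
E
python3 - <<'E'
from h import *
t=load('top');s=load('scene')
c=cap('wrist'); o,_=ray(c,(0,0)); ob=monitor.get_obs(); Rm=R.from_euler('xyz',ob['tcp_rot']).as_matrix()
print('cam in tool',(Rm.T@(o-ob['tool_pos'])).round(1),'fwd',(Rm.T@ray(c,(320,200))[1]).round(3),'right',(Rm.T@np.array(c['world_to_cam'])[0,:3]).round(2),c['K'][0][0])
print('rail end',tri([(t,(505,95)),(s,(556,213))]).round(),'rail', tri([(t,(200,90)),(s,(330,97))]).round())
print(delta([560,-110,330],115.5))
E
```

```text
cam in tool [  65.9    0.5 -158.4] fwd [-0.256  0.001  0.967] right [0. 1. 0.] 293.8019792954795
rail end [ 734. -476.  280.] rail [758. 151. 242.]
(array([-2.783, -1.993, -0.517]), np.float64(0.451))
```

Request:
servo_tool([
  [0,0,-0.3],
  [-0.21,-0.145,0],
  [-0.21,-0.145,0],
  [-0.21,-0.145,0],
  [-0.21,-0.145,0],
  [-0.21,-0.145,0],
  [-0.21,-0.145,0],
  [-0.21,-0.145,0],
], spin=[0,0,0,0,0,0,0,0])

```text
time: 1.15
tool_pos: [399.7, 173.9, 286.7]
tcp_rot: [3.141, 0.0, 2.725]
contact_force: [1.2, 0.1, -0.5]
grip_width: 91.9
finger_force: 0.0
```

Request:
servo_tool([
  [-0.21,-0.145,0],
  [-0.21,-0.145,0],
  [-0.21,-0.145,0],
  [-0.21,-0.145,0],
  [-0.21,-0.145,0],
  [-0.21,-0.145,0],
  [-0.21,-0.145,0],
  [-0.21,-0.145,0],
], spin=[0,0,0,0,0,0,0,0])

```text
time: 2.15
tool_pos: [613.1, -174.2, 286.3]
tcp_rot: [3.141, -0.001, 2.725]
contact_force: [0.7, -0.2, 0.7]
grip_width: 91.9
finger_force: 0.0
```

Request:
servo_tool([
  [0,0,0],
  [0,0,0],
  [0,0,0],
  [0,0,0],
  [0,0,0],
  [0,0,0.09],
  [0,0,0.09],
  [0,0,0],
], spin=[0.09,0.09,0.09,0.09,0.09,0,0,0])

```text
time: 3.15
tool_pos: [611.7, -172.4, 248.9]
tcp_rot: [-3.139, -0.003, 2.018]
contact_force: [-1.0, 0.1, -0.4]
grip_width: 91.8
finger_force: 0.0
```

Run:
```python
from h import *
o=monitor.get_obs(); print(o['time'],o['tool_pos'],np.degrees(o['tcp_rot']),o['contact_force'])
c=cap('wrist')
cv2.imwrite('pics/w1.png',cv2.resize(c['frame'],(800,500),interpolation=cv2.INTER_CUBIC))
```

```text
3.15 [ 611.67278309 -172.41373723  248.87568422] [-1.79850054e+02 -1.75800173e-01  1.15618103e+02] [-0.99426744  0.08200082 -0.44869854]
```

View pics/w1.png

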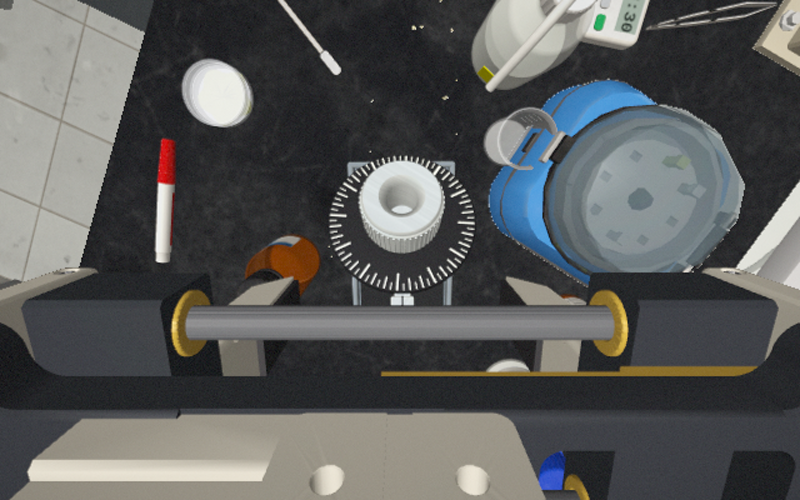

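The wrist view shows the dial face-on, with its centre near (401,222) and the grip top near (401,201) at 1.25x scale. The index arm is at (402,299), directly below.

```bash
cat >> h.py <<'E'
A=np.array([-.530,0,.848]); X=np.array([.848,0,.530]); FOOT=np.array([-8,0,86.])
def M(pose): 
    x,y,th=pose; return lambda p: R.from_euler('z',th,degrees=True).apply(p)+np.array([x,y,0])
def dialpt(r,ang,h=61): # ang deg anticlockwise from index seen onto face; 
    a=np.radians(ang); return FOOT+h*A+r*(np.cos(a)*X+np.sin(a)*np.array([0,1,0]))
def circ_px(c,pose,r,h,n=360): return np.array([proj(c,M(pose)(dialpt(r,a,h))) for a in np.linspace(0,360,n,endpoint=False)]).astype(np.float32)
def unwrap(c,pose,W=1440,r0=20,r1=66):
    m=M(pose); rs=np.linspace(r1,r0,120); mp=np.array([[proj(c,m(dialpt(r,a))) for a in np.linspace(-180,180,W,endpoint=False)] for r in rs],np.float32)
    return cv2.remap(c['frame'],mp[...,0],mp[...,1],cv2.INTER_CUBIC)
E
python3 - <<'E'
from h import *
c=load('wrist'); pose=(622.1,-192.4,-64.5); f=cv2.cvtColor(c['frame'],cv2.COLOR_BGR2GRAY)
print('pred mouth',proj(c,M(pose)(dialpt(0,0,101))),'dial',proj(c,M(pose)(dialpt(0,0))),'index',proj(c,M(pose)(dialpt(62,0))))
# outer top rim of the grip: bright blob; bore: dark-ish inner
w=((f>165)*255).astype(np.uint8); roi=np.zeros_like(w); roi[120:205,280:360]=w[120:205,280:360]
cs,_=cv2.findContours(roi,cv2.RETR_CCOMP,cv2.CHAIN_APPROX_NONE)
for k in sorted(cs,key=len)[-3:]: 
    if len(k)>5: print('blob',len(k),cv2.fitEllipse(k))
u=unwrap(c,pose); u2=np.vstack([cv2.resize(u[:,:720],(800,200)),cv2.resize(u[:,720:],(800,200))])
v=cv2.resize(c['frame'][115:245,255:385],(600,600),interpolation=cv2.INTER_CUBIC)
cv2.imwrite('pics/u1.png',u2)
cv2.imwrite('pics/v1.png',v)
E
```

```text
pred mouth [320.97684972 157.45397871] dial [320.80879703 176.17609123] index [320.66184866 242.7936913 ]
blob 13 ((284.2346496582031, 142.34686279296875), (1.2448195219039917, 7.862445831298828), 128.5157928466797)
blob 130 ((317.0099792480469, 159.71722412109375), (23.604721069335938, 31.046661376953125), 113.34131622314453)
blob 297 ((320.9988098144531, 158.8459930419922), (64.66160583496094, 67.32600402832031), 70.849609375)
```

View pics/v1.png

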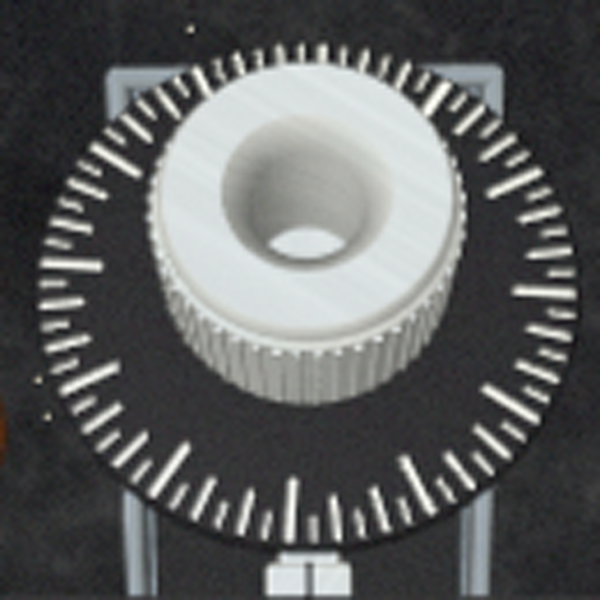

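```bash
cat > fit.py <<'E'
from h import *
from scipy.optimize import least_squares
def mask_fit(c,pose):
    # bore mouth: ellipse of the dark/bright edge is soft, so use the grip's bright top face outer edge by rays
    f=cv2.GaussianBlur(cv2.cvtColor(c['frame'],cv2.COLOR_BGR2GRAY),(3,3),0).astype(np.float32)
    out=[]
    for a in range(0,360,4):   # dial tick outer end: bright->dark transition outermost on ticks handled by max gradient of angular mean instead
        pass
    return out
E
python3 - <<'E'
from h import *
from scipy.optimize import least_squares
c=load('wrist'); p0=(622.1,-192.4,-64.5)
k=130/600; px=lambda u,v:np.array([255+u*k,115+v*k])
f=cv2.GaussianBlur(c['frame'],(0,0),.6)
# mouth 29 mm ellipse: left 221,right 394 top 113,bottom 268 in the crop ; dial extremes
obs=[(dialpt(0,0,101),px(307.5,191))]
corn=[(np.array([-80,-55,26.]),px(107,68)),(np.array([-80,55,26.]),px(503,66))]
def pr(p,pts): return np.array([proj(c,M(p)(q)) for q,_ in pts])
def dialbox(p): q=circ_px(c,p,55,61); return q.min(0),q.max(0)
print('corners pred',pr(p0,corn),'obs',[o for _,o in corn]); print('dial box',dialbox(p0),'obs',px(38,40),px(580,550))
q=circ_px(c,p0,28,101);print('grip top',q.min(0),q.max(0),'obs',px(158,60),px(455,335))
q=circ_px(c,p0,14.5,101);print('mouth',q.min(0),q.max(0),'obs',px(221,113),px(394,268))
# index line: column profile beneath dial
g=cv2.cvtColor(c['frame'],cv2.COLOR_BGR2GRAY); print(g[232:247,312:331])
E
```

```text
corners pred [[277.36602131 129.75366861]
 [364.19075155 129.96707483]] obs [array([278.18333333, 129.73333333]), array([363.98333333, 129.3       ])]
dial box (array([261.60632, 124.45073], dtype=float32), array([380.05145, 234.77277], dtype=float32)) obs [263.23333333 123.66666667] [380.66666667 234.16666667]
grip top [286.00568 126.77956] [355.96307 190.47446] obs [289.23333333 128.        ] [353.58333333 187.58333333]
mouth [302.8739  141.29219] [339.08386 174.2443 ] obs [302.88333333 139.48333333] [340.36666667 173.06666667]
[[ 58  49  50  45  83 152 121  52  53  56 102 123  53  53  55  66 113  54
   45]
 [ 31  35  34  42  37  40  40  42  42  41  40  30  39  38  37  34  34  35
   37]
 [ 34  32  34  65 105  94  90  92  92  91  89  93  92  92  94 101  61  36
   37]
 [ 49  46  60 136 209 197 191 191 193 188 185 193 198 194 198 204 122  52
   52]
 [ 53  66  93 152 221 220 219 219 219 193 197 222 226 222 225 219 145  94
   73]
 [ 74 152 180 186 200 202 203 202 197 115 114 204 207 205 204 203 200 191
  154]
 [120 225 226 223 224 226 225 224 219 138 131 226 228 223 222 224 228 225
  208]
 [127 228 222 222 225 222 223 225 217 141 129 227 223 221 222 226 226 221
  207]
 [126 227 222 222 224 223 225 223 217 143 129 224 220 221 224 227 223 220
  210]
 [124 226 223 225 224 225 224 222 217 142 129 222 220 224 226 223 221 222
  208]
 [124 227 225 223 224 224 223 222 219 144 125 222 221 225 225 222 221 220
  211]
 [118 220 216 215 217 215 215 217 213 133 122 212 216 220 216 214 214 213
  201]
 [ 63 101 103 106 103 100 101 102  96  55  65 100 102 101 100 102 103 100
   98]
 [ 82  81  80  80  80  81  81  78  78  81  78  80  77  80  77  80  78  79
   77]
 [ 97  96  96  97  99  97  99  98  94  97  97  96  97  96  96  98  95  96
   99]]
```

The zero line is hidden behind the grip at the far side of the dial, since the other 11 long lines are visible. The 180 line stands at crop (292,512), about 4° clockwise of the index at (310,560). The ring therefore reads about 175, and I have to turn it about 135° clockwise. The tool stays vertical, so I'll ratchet the ring with strokes of ±25° about the mount's y line.

Request:
servo_tool([
  [0.174,0.008,0],
  [0,0,0],
  [0,0,0],
  [0,0,0],
  [0,0,0.12],
  [0,0,0.12],
  [0,0,0.12],
  [0,0,0.11],
], spin=[0,-0.093,-0.093,-0.093,0,0,0,0], hand=0.55)

```text
time: 4.2
tool_pos: [599.4, -140.8, 157.0]
tcp_rot: [3.141, 0.001, 2.456]
contact_force: [-0.3, -0.0, 0.0]
grip_width: 71.2
finger_force: 0.0
```

Run:
```python
from h import *
o=monitor.get_obs(); print(o['time'],o['tool_pos'],np.degrees(o['tcp_rot']),o['contact_force'],delta([598,-140.3,155],140.5,o))
```

```text
4.2 [ 599.40743412 -140.83215331  156.98836046] [1.79967202e+02 8.03655953e-02 1.40732560e+02] [-0.34081618 -0.03797224  0.02525161] (array([ 0.007, -0.002,  0.01 ]), np.float64(0.003))
```

Now I close the hand and make the first stroke.

Request:
servo_tool([
  [0,0,0],
  [0,0,0],
  [0,0,0],
  [0,0,0],
  [0,0,0],
  [0,0,0],
  [0,0,0],
  [0,0,0],
], spin=[0,0,0,0,0,0.05,0.05,0.05], hand=-1)

```text
time: 5.2
tool_pos: [598.1, -141.3, 158.1]
tcp_rot: [-3.14, 0.0, 2.219]
contact_force: [-5.5, -2.3, -0.4]
grip_width: 55.7
finger_force: 29.0
```

Request:
servo_tool([
  [0,0,0],
  [0,0,0],
  [0,0,0],
  [0,0,0],
  [0,0,0],
  [0,0,0],
  [0,0,0],
  [0,0,0],
], spin=[0.07,0.07,0.07,0.07,0.07,0.06,0,0])

```text
time: 6.2
tool_pos: [598.3, -141.1, 158.9]
tcp_rot: [-3.141, 0.001, 1.577]
contact_force: [-8.3, -0.2, 2.3]
grip_width: 56.6
finger_force: 31.8
```

Request:
servo_tool([
  [0,0,0],
  [0,0,0],
  [0,0,0],
  [0,0,-0.06],
  [0,0,0],
  [0,0,0],
  [0,0,0],
  [0,0,0],
], spin=[0,0,0,0,-0.1,-0.1,-0.1,-0.1], hand=0.55)

```text
time: 7.2
tool_pos: [599.3, -140.7, 169.7]
tcp_rot: [3.141, 0.001, 2.21]
contact_force: [-0.0, -1.2, -0.3]
grip_width: 71.0
finger_force: 0.0
```

Run:
```python
from h import *
o=monitor.get_obs(); print(o['time'],o['tool_pos'],np.degrees(o['tcp_rot']),o['contact_force'],delta([598,-140.3,155],140.5,o))
c=cap('wrist'); u=unwrap(c,(622.4,-191.4,-64.5)); v=np.vstack([cv2.resize(u[:,:720],(800,140)),cv2.resize(u[:,720:],(800,140)),cv2.resize(c['frame'][50:300,160:480],(400,312)).repeat(2,1)[:, :800]])
cv2.imwrite('pics/u2.png',v)
```

```text
7.2 [ 599.27165512 -140.74462805  169.74119274] [1.79954981e+02 5.35347636e-02 1.26626707e+02] [-0.04699508 -1.19045374 -0.26350871] (array([ 0.006, -0.004,  0.074]), np.float64(-0.154))
```

View pics/u2.png

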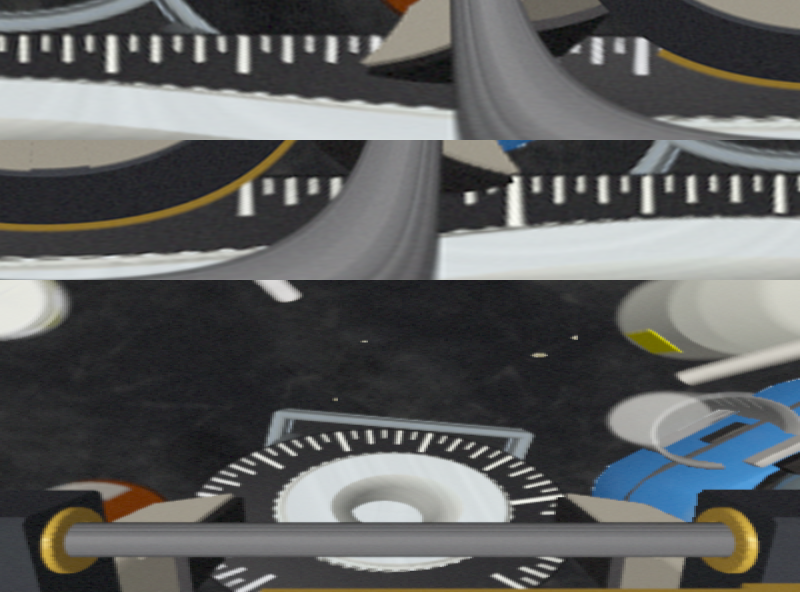

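The unwrapped scale (top rows cover −180..0 and 0..180° from the index) shows the longest line, zero, at px 515 in row 2. That is about 115.5° anticlockwise of the index. The first stroke turned the ring about 60° for 50° of spin.

Request:
servo_tool([
  [0.006,-0.004,0],
  [0,0,0.074],
  [0,0,0],
  [0,0,0],
  [0,0,0],
  [0,0,0],
  [0,0,0],
  [0,0,0],
], spin=[-0.065,-0.065,0,0,0,0,0,0])

```text
time: 8.25
tool_pos: [597.5, -140.2, 154.0]
tcp_rot: [3.141, 0.0, 2.409]
contact_force: [-0.2, 0.2, 0.4]
grip_width: 71.3
finger_force: 0.0
```

Request:
servo_tool([
  [0,0,0],
  [0,0,0],
  [0,0,0],
  [0,0,0],
  [0,0,0],
  [0,0,0],
  [0,0,0],
  [0,0,0],
], spin=[0,0,0,0,0,0,0.05,0.06], hand=-1)

```text
time: 9.25
tool_pos: [596.9, -140.1, 153.9]
tcp_rot: [-3.141, -0.001, 2.234]
contact_force: [-5.2, -0.9, 2.4]
grip_width: 55.5
finger_force: 29.0
```

Request:
servo_tool([
  [0,0,0],
  [0,0,0],
  [0,0,0],
  [0,0,0],
  [0,0,0],
  [0,0,0],
  [0,0,0],
  [0,0,0],
], spin=[0.07,0.07,0.07,0.07,0.06,0.05,0,0])

```text
time: 10.25
tool_pos: [598.3, -138.9, 155.0]
tcp_rot: [3.139, -0.001, 1.625]
contact_force: [-2.1, 4.6, 5.5]
grip_width: 57.0
finger_force: 31.6
```

Request:
servo_tool([
  [0,0,0],
  [0,0,0],
  [0,0,0],
  [0,0,-0.1],
  [0,0,-0.2],
  [0,0,-0.1],
  [0,0,0],
  [0,0,0],
], spin=[0,0,0,0,-0.09,-0.09,-0.09,0], hand=0.55)

```text
time: 11.25
tool_pos: [597.5, -140.3, 233.8]
tcp_rot: [3.142, -0.0, 2.046]
contact_force: [-0.3, 0.1, -0.0]
grip_width: 71.3
finger_force: 0.0
```

```bash
cat > rd.py <<'E'
from h import *
o=monitor.get_obs(); print(o['time'],o['tool_pos'],np.degrees(o['tcp_rot']),o['contact_force'],delta([598,-140.3,155],126,o))
c=cap('wrist'); pose=(622.4,-191.4,-64.5); g=cv2.cvtColor(unwrap(c,pose,3600,30,60),cv2.COLOR_BGR2GRAY).astype(float)
# rows: r from 60 to 30; print bright score of the long (r 40..) and longest (inside) band
r=np.linspace(60,30,120)
print('index px',proj(c,M(pose)(dialpt(62,0))))
for nm,(a,b) in dict(outer=(47,52),long=(41.5,44),inner=(34,39)).items():
    s=g[(r>=a)&(r<=b)].mean(0); lab,n=None,None
    w=(s>(120)).astype(np.uint8)[None]; n,_,st,ce=cv2.connectedComponentsWithStats(w)
    print(nm,[(round(ce[i][0]/10-180,1),st[i][2]/10) for i in range(1,n) if st[i][2]<150])
E
python3 rd.py
python3 - <<'E'
import sys; sys.path.insert(0,'.')
E
python3 -c "
from h import *
c=load('wrist');cv2.imwrite('pics/w3.png',cv2.resize(c['frame'][90:330,170:470],(800,600),interpolation=cv2.INTER_CUBIC))"
```

```text
11.25 [ 597.49031983 -140.29734691  233.8460705 ] [ 1.79997262e+02 -2.80202353e-03  1.17242535e+02] [-0.3443396   0.073473   -0.01048152] (array([-0.001,  0.002,  0.394]), np.float64(-0.097))
index px [317.67076205 287.44240946]
outer [(np.float64(-178.8), np.float64(0.9)), (np.float64(-173.7), np.float64(2.3)), (np.float64(-169.0), np.float64(0.6)), (np.float64(-163.8), np.float64(2.2)), (np.float64(-159.0), np.float64(0.1)), (np.float64(-154.0), np.float64(2.5)), (np.float64(-149.0), np.float64(0.8)), (np.float64(-144.1), np.float64(2.1)), (np.float64(-139.2), np.float64(0.8)), (np.float64(-134.3), np.float64(1.9)), (np.float64(-129.4), np.float64(0.8)), (np.float64(-124.5), np.float64(2.5)), (np.float64(-119.4), np.float64(0.9)), (np.float64(-114.6), np.float64(2.0)), (np.float64(-109.6), np.float64(0.7)), (np.float64(-104.8), np.float64(2.2)), (np.float64(-99.8), np.float64(0.6)), (np.float64(-95.0), np.float64(2.6)), (np.float64(-89.6), np.float64(0.6)), (np.float64(-85.1), np.float64(2.3)), (np.float64(-80.0), np.float64(1.1)), (np.float64(-75.2), np.float64(2.3)), (np.float64(
[... 1035 characters left out ...]
)), (np.float64(151.6), np.float64(1.1)), (np.float64(156.6), np.float64(2.0)), (np.float64(161.6), np.float64(1.0)), (np.float64(166.6), np.float64(2.0)), (np.float64(171.4), np.float64(0.9)), (np.float64(176.4), np.float64(2.6))]
long [(np.float64(-177.0), np.float64(6.0)), (np.float64(-153.9), np.float64(2.3)), (np.float64(-124.4), np.float64(2.1)), (np.float64(-95.0), np.float64(2.2)), (np.float64(-65.4), np.float64(2.8)), (np.float64(56.1), np.float64(2.1)), (np.float64(86.6), np.float64(3.5)), (np.float64(116.9), np.float64(3.1)), (np.float64(146.9), np.float64(2.6)), (np.float64(177.4), np.float64(5.2))]
inner [(np.float64(86.7), np.float64(5.3)), (np.float64(125.4), np.float64(0.9))]
```

View pics/w3.png

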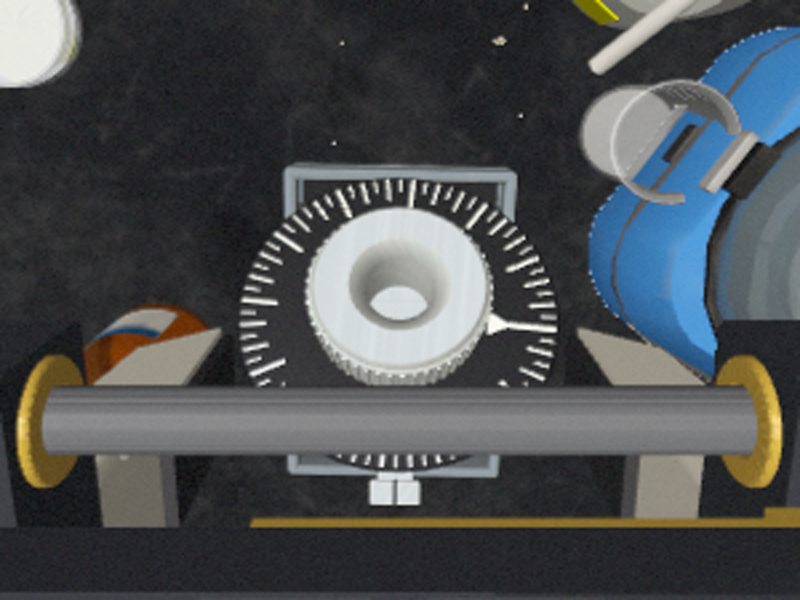

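The zero line and its triangle are plainly visible at (520,325), about 85.6° anticlockwise of the index arm at (395,490). About 45.6° remains.

Request:
servo_tool([
  [0,0,0],
  [0,0,0.1],
  [0,0,0.1],
  [0,0,0.1],
  [0,0,0.08],
  [0,0,0],
  [0,0,0],
  [0,0,0],
], spin=[-0.09,-0.09,0,0,0,0,0,0])

```text
time: 12.3
tool_pos: [598.0, -140.3, 158.9]
tcp_rot: [3.141, 0.001, 2.33]
contact_force: [0.2, 0.3, 0.8]
grip_width: 71.1
finger_force: 0.0
```

Request:
servo_tool([
  [0,0,0],
  [0,0,0],
  [0,0,0],
  [0,0,0],
  [0,0,0],
  [0,0,0],
  [0,0,0],
  [0,0,0],
], spin=[0,0,0,0,0,0,0.05,0.06], hand=-1)

```text
time: 13.3
tool_pos: [597.6, -140.6, 157.8]
tcp_rot: [3.142, 0.001, 2.156]
contact_force: [-2.7, -4.3, 0.5]
grip_width: 55.3
finger_force: 29.4
```

Request:
servo_tool([
  [0,0,0],
  [0,0,0],
  [0,0,0],
  [0,0,0],
  [0,0,0],
  [0,0,0],
  [0,0,0],
  [0,0,0],
], spin=[0.06,0.06,0.06,0.06,0.05,0,0,0])

```text
time: 14.3
tool_pos: [597.9, -139.9, 158.2]
tcp_rot: [3.14, -0.0, 1.703]
contact_force: [-4.7, -0.6, 4.9]
grip_width: 56.3
finger_force: 31.5
```

Request:
servo_tool([
  [0,0,0],
  [0,0,0],
  [0,0,0],
  [0,0,-0.1],
  [0,0,-0.2],
  [0.0,0,-0.1],
  [-0.1,0,0],
  [-0.1,0,0],
], spin=[0,0,0,0,-0.1,-0.1,0,0], hand=0.55)

```text
time: 15.3
tool_pos: [615.1, -176.4, 238.2]
tcp_rot: [3.141, 0.0, 2.017]
contact_force: [0.5, -0.3, -0.4]
grip_width: 71.1
finger_force: 0.0
```

```bash
sed -i 's/outer=(47,52),//' rd.py && python3 rd.py
```

```text
15.3 [ 615.11889769 -176.44609787  238.20005431] [1.79967217e+02 1.34710133e-02 1.15555631e+02] [ 0.46103122 -0.33550674 -0.44552902] (array([0.2  , 0.001, 0.416]), np.float64(-0.116))
index px [319.69000232 240.94120512]
long [(np.float64(-115.4), np.float64(5.2)), (np.float64(-86.0), np.float64(5.2)), (np.float64(-57.2), np.float64(4.1)), (np.float64(-27.8), np.float64(2.9)), (np.float64(2.0), np.float64(2.5)), (np.float64(31.9), np.float64(3.7)), (np.float64(61.8), np.float64(6.2)), (np.float64(92.1), np.float64(5.8)), (np.float64(122.5), np.float64(4.9))]
inner [(np.float64(61.4), np.float64(8.6))]
```

Request:
servo_tool([
  [0.1,0,0],
  [0.1,0,0],
  [0,0,0.1],
  [0,0,0.1],
  [0,0,0.1],
  [0,0,0.1],
  [0,0,0],
  [0,0,0],
], spin=[0,0,-0.09,-0.1,0,0,0,0])

```text
time: 16.35
tool_pos: [597.9, -140.1, 158.7]
tcp_rot: [3.141, 0.001, 2.315]
contact_force: [-0.3, 0.5, 0.1]
grip_width: 71.1
finger_force: 0.0
```

Request:
servo_tool([
  [0,0,0],
  [0,0,0],
  [0,0,0],
  [0,0,0],
  [0,0,0],
  [0,0,0],
  [0,0,0],
  [0,0,0],
], spin=[0,0,0,0,0,0,0.05,0.06], hand=-1)

```text
time: 17.35
tool_pos: [597.7, -140.7, 158.2]
tcp_rot: [3.141, 0.001, 2.14]
contact_force: [-1.8, -4.1, 1.7]
grip_width: 55.2
finger_force: 29.5
```

Request:
servo_tool([
  [0,0,0],
  [0,0,0],
  [0,0,0],
  [0,0,0],
  [0,0,0],
  [0,0,0],
  [0,0,0],
  [0,0,0],
], spin=[0.06,0.06,0.06,0.05,0.04,0,0,0])

```text
time: 18.35
tool_pos: [597.8, -140.1, 158.6]
tcp_rot: [3.14, 0.0, 1.72]
contact_force: [-5.2, -0.9, 6.4]
grip_width: 56.0
finger_force: 31.6
```

Request:
servo_tool([
  [0,0,0],
  [0,0,0],
  [0,0,0],
  [0,0,-0.1],
  [0,0,-0.2],
  [0.0,0,-0.1],
  [-0.1,0,0],
  [-0.1,0,0],
], spin=[0,0,0,0,-0.1,-0.1,0,0], hand=0.55)

```text
time: 19.35
tool_pos: [615.7, -176.1, 238.2]
tcp_rot: [3.141, 0.0, 2.033]
contact_force: [0.2, 0.1, -0.7]
grip_width: 71.0
finger_force: 0.0
```

```bash
python3 rd.py
```

```text
19.35 [ 615.69935226 -176.13616829  238.21744508] [1.79967016e+02 1.56810196e-02 1.16468671e+02] [ 0.18216384  0.11295726 -0.69102036] (array([0.2  , 0.   , 0.416]), np.float64(-0.106))
index px [318.33409779 240.95329509]
long [(np.float64(-107.2), np.float64(5.3)), (np.float64(-77.9), np.float64(4.9)), (np.float64(-49.1), np.float64(3.4)), (np.float64(-19.4), np.float64(2.7)), (np.float64(10.5), np.float64(2.7)), (np.float64(40.1), np.float64(5.3)), (np.float64(70.3), np.float64(5.7)), (np.float64(100.6), np.float64(5.8)), (np.float64(131.1), np.float64(4.7))]
inner [(np.float64(39.2), np.float64(8.2))]
```

Run:
```python
from h import *
from scipy.optimize import least_squares
c=load('wrist'); g=cv2.cvtColor(c['frame'],cv2.COLOR_BGR2GRAY).astype(float)
pose=(622.4,-191.4,-64.5); p=proj(c,M(pose)(dialpt(62,0))); print(p)
r=int(p[1])-2; print(g[r-1:r+2,308:330])
# re-fit the dial centre in its plane (dx,dy along X and mount y) so that lines fall at 30 deg spacing
sc=np.array([-107.2,-77.9,-49.1,-19.4,10.5,40.1,70.3,100.6,131.1]); a=np.radians(sc); k=np.round((sc-41)/30)*30
f=lambda q:np.degrees(np.arctan2(43*np.sin(a)-q[1],43*np.cos(a)-q[0]))-(q[2]+k)
s=least_squares(f,[0,0,41]); print(s.x,f(s.x).round(2))
```

```text
[318.33409779 240.95329509]
[[ 72. 153. 192. 195. 222. 220. 220. 219. 220. 215. 163. 179. 223. 223.
  219. 219. 218. 199. 192. 178.  86.  56.]
 [ 88. 180. 212. 213. 222. 222. 221. 221. 222. 213. 108. 152. 222. 221.
  219. 219. 220. 215. 213. 201.  96.  56.]
 [ 99. 196. 227. 226. 227. 227. 227. 227. 228. 219.  95. 150. 229. 226.
  224. 225. 228. 229. 227. 216.  99.  54.]]
[ 0.66268315 -0.72373932 41.33978585] [ 0.32  0.09 -0.48 -0.11  0.28  0.07  0.1  -0.06 -0.21]
```

The ring now reads about 40.7°, from the long lines and the index line, so step 1 is met. Next I go to the stand.

Request:
servo_tool([
  [0.1,0.02,-0.1],
  [0.21,0.053,0],
  [0.21,0.053,0],
  [0.21,0.053,0],
  [0.21,0.053,0],
  [0.21,0.053,0],
  [0.21,0.053,0],
  [0.21,0.053,0],
], spin=[0,0,0,0,0,0,0,0], hand=0.2)

```text
time: 20.4
tool_pos: [544.1, 142.8, 259.3]
tcp_rot: [3.14, -0.0, 2.033]
contact_force: [1.0, -0.1, -0.4]
grip_width: 55.0
finger_force: 0.0
```

Request:
servo_tool([
  [0,0,0],
  [0,0,0],
  [0,0,0],
  [0,0,0],
  [0,0,0],
  [0,0,0],
  [0,0,0],
  [0,0,0],
], spin=[0.01,0,0,0,0,0,0,0])

```text
time: 21.4
tool_pos: [545.6, 140.0, 257.9]
tcp_rot: [3.142, -0.0, 2.016]
contact_force: [-0.0, 0.2, 0.2]
grip_width: 55.2
finger_force: 0.0
```

Run:
```python
from h import *
o=monitor.get_obs(); print(o['time'],o['tool_pos'],np.degrees(o['tcp_rot']))
c=cap('wrist'); cv2.imwrite('pics/w4.png',cv2.resize(c['frame'][0:320,80:560],(800,533),interpolation=cv2.INTER_CUBIC))
print(proj(c,[531,168,165]),proj(c,[545,103,158]))
```

```text
21.4 [545.6029262  139.99605306 257.90321287] [ 1.79999482e+02 -5.50207108e-03  1.15526926e+02]
[318.3281816  163.76206529] [301.95425229 231.6779801 ]
```

View pics/w4.png

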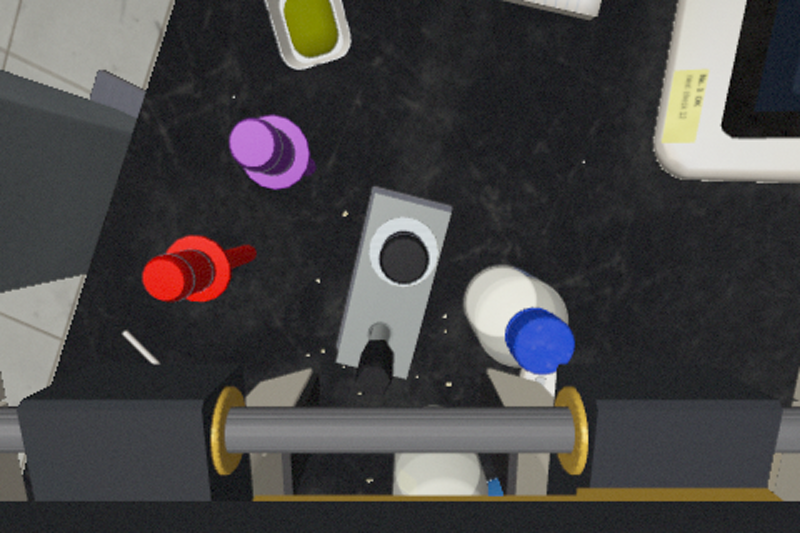

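The ejector (black handle, light collar) is at crop (404,255), the spanner at (376,350), and the bottle cap at (540,340). Purple (252,145) and red (168,275) are the decoys.

Run:
```python
from h import *
c=load('wrist'); f=c['frame']; g=cv2.cvtColor(f,cv2.COLOR_BGR2GRAY)
roi=np.zeros_like(g); x0,y0,x1,y1=298,125,348,178; roi[y0:y1,x0:x1]=(g[y0:y1,x0:x1]<75)*255
n,l,st,ce=cv2.connectedComponentsWithStats(roi); i=max(range(1,n),key=lambda i:-np.hypot(*(ce[i]-[322,154])) if st[i][4]>100 else -1e9)
k=max(cv2.findContours((l==i).astype(np.uint8),0,1)[0],key=len); e=cv2.fitEllipse(k); print('handle',ce[i],st[i],e)
roi=np.zeros_like(g); roi[y0:y1,x0:x1]=(g[y0:y1,x0:x1]>180)*255
k=max(cv2.findContours(roi,0,1)[0],key=len); e2=cv2.fitEllipse(k); print('collar',e2)
h=onz(c,e[0],165);col=onz(c,e2[0],121);print(h.round(1),col.round(1))
print('stand corners',[onz(c,(80+u*.6,v*.6),56)[:2].round(1) for u,v in((373,188),(452,207),(408,380),(337,362))])
print('bottle',onz(c,(80+540*.6,340*.6),140).round(1),'spanner',onz(c,(80+376*.6,375*.6),158).round(1))
print(delta([(h[0]+col[0])/2,(h[1]+col[1])/2,130],115.5))
```

```text
handle [321.81960227 154.30965909] [308 139  29  31 704] ((321.83642578125, 154.281494140625), (27.9903564453125, 30.2857723236084), 171.966064453125)
collar ((321.694580078125, 150.82081604003906), (40.6448974609375, 41.00312042236328), 0.1448170691728592)
[530.2 176.6 165. ] [530.9 175.6 121. ]
stand corners [array([495.6, 201.4]), array([552. , 213.9]), array([580.7,  82.3]), array([524.8,  71.9])]
bottle [624.8 165.4 140. ] spanner [545.3 110.5 158. ]
(array([0.195, 0.01 , 0.64 ]), np.float64(0.0))
```

Request:
servo_tool([
  [0.195,0.01,0],
  [0,0,0.13],
  [0,0,0.13],
  [0,0,0.13],
  [0,0,0.13],
  [0,0,0.12],
  [0,0,0],
  [0,0,0],
], spin=[0,0,0,0,0,0,0,0])

```text
time: 22.45
tool_pos: [531.2, 176.2, 130.9]
tcp_rot: [3.14, 0.0, 2.016]
contact_force: [0.5, -0.3, 0.8]
grip_width: 55.0
finger_force: 0.0
```

Request:
servo_tool([
  [0,0,0],
  [0,0,0],
  [0,0,0],
  [0,0,0],
  [0,0,0],
  [0,0,0],
  [0,0,0],
  [0,0,0],
], spin=[0,0,0,0,0,0,0,0], hand=-1)

```text
time: 23.45
tool_pos: [530.8, 176.1, 130.2]
tcp_rot: [3.141, 0.0, 2.016]
contact_force: [-0.4, -0.3, 5.1]
grip_width: 25.3
finger_force: 30.0
```

Request:
servo_tool([
  [0,0,-0.08],
  [0,0,-0.12],
  [0,0,-0.16],
  [0,0,-0.16],
  [0,0,-0.16],
  [0,0,-0.16],
  [0,0,-0.16],
  [0,0,0],
], spin=[0,0,0,0,0,0,0,0])

```text
time: 24.45
tool_pos: [531.1, 176.2, 332.3]
tcp_rot: [3.137, 0.001, 2.016]
contact_force: [-0.0, 0.0, -2.7]
grip_width: 25.4
finger_force: 30.0
```

Run:
```python
from h import *
pose=(622.4,-192.1,-64.5); L=131+6
P=M(pose)(dialpt(-2,0,101+15)); G=P+[0,0,L-19]; print('hover tip',P,'TCP',G)
o=monitor.get_obs(); print(o['time'],o['tool_pos'],o['contact_force'],o['grip_width'],delta(G,115.5,o))
c=cap('wrist'); s=cap('scene'); t=cap('top')
cv2.imwrite('pics/w5.png',np.hstack([cv2.resize(s['frame'][60:210,200:350],(400,400)),cv2.resize(c['frame'][100:300,220:420],(400,400))]))
```

```text
hover tip [ 591.75794217 -127.8575898   183.308     ] TCP [ 591.75794217 -127.8575898   301.308     ]
24.45 [531.07036697 176.19707464 332.33952783] [-1.29047998e-03  1.47367774e-02 -2.68191930e+00] 25.438377618098976 (array([-1.502, -0.382,  0.155]), np.float64(0.0))
```

View pics/w5.png

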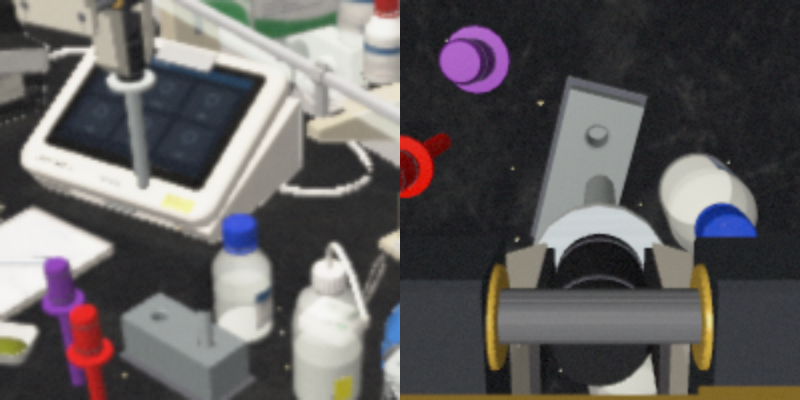

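The rod is held upright in the jaws and the rest of the stand is undisturbed (spanner shaft still at scene-crop (205,330)). Next I carry it to the mount.

Request:
servo_tool([
  [-0.12,-0.03,0],
  [-0.2,-0.051,0],
  [-0.24,-0.061,0],
  [-0.24,-0.061,0],
  [-0.24,-0.061,0],
  [-0.22,-0.056,0],
  [-0.16,-0.041,0],
  [-0.08,-0.02,0],
], spin=[0,0,0,0,0,0,0,0])

```text
time: 25.6
tool_pos: [590.7, -129.0, 327.8]
tcp_rot: [-3.139, -0.003, 2.015]
contact_force: [0.5, 0.5, -1.8]
grip_width: 25.3
finger_force: 30.0
```

Request:
servo_tool([
  [0,0,0],
  [0,0,0.06],
  [0,0,0.06],
  [0,0,0],
  [0,0,0],
  [0,0,0],
  [0,0,0],
  [0,0,0],
], spin=[0,0,0,0,0,0,0,0])

```text
time: 26.6
tool_pos: [591.2, -127.6, 306.1]
tcp_rot: [3.141, 0.0, 2.016]
contact_force: [0.2, -0.3, -2.5]
grip_width: 25.3
finger_force: 30.0
```

Run:
```python
from h import *
pose=(622.4,-192.1,-64.5); L=137
o=monitor.get_obs(); print(o['time'],o['tool_pos'],np.degrees(o['tcp_rot']),o['contact_force'],o['grip_width'])
Pt=o['tool_pos']-[0,0,L-19]; m=R.from_euler('z',64.5,degrees=True).apply(Pt-[622.4,-192.1,0]); q=m-FOOT; print('tip axis',q@A-101,'rad',q@X,'y',q[1])
for h,r in((101-10,-2),(101-4,-2)):
    P=M(pose)(dialpt(r,0,h)); print(h,delta(P+[0,0,L-19],115.5,o))
s=cap('scene');t=cap('top')
a=s['frame'][130:255,310:435]; b=t['frame'][110:210,300:400]
cv2.imwrite('pics/s6.png',np.hstack([cv2.resize(a,(400,400),interpolation=cv2.INTER_CUBIC),cv2.resize(b,(400,400),interpolation=cv2.INTER_CUBIC)]))
print('pred tip px',proj(s,Pt),'mouth',proj(s,M(pose)(dialpt(0,0,101))))
```

```text
26.6 [ 591.16829447 -127.56313293  306.07506184] [1.79980763e+02 9.11468381e-03 1.15522155e+02] [ 0.20015488 -0.32161732 -2.46752129] 25.27364173466068
tip axis 19.31833226927951 rad 0.0858950441244346 y -0.40544039208500515
91 (array([-0.069,  0.002,  0.13 ]), np.float64(0.0))
97 (array([-0.053,  0.002,  0.104]), np.float64(0.0))
pred tip px [350.10749072 186.16330005] mouth [353.96054989 193.10906567]
```

View pics/s6.png

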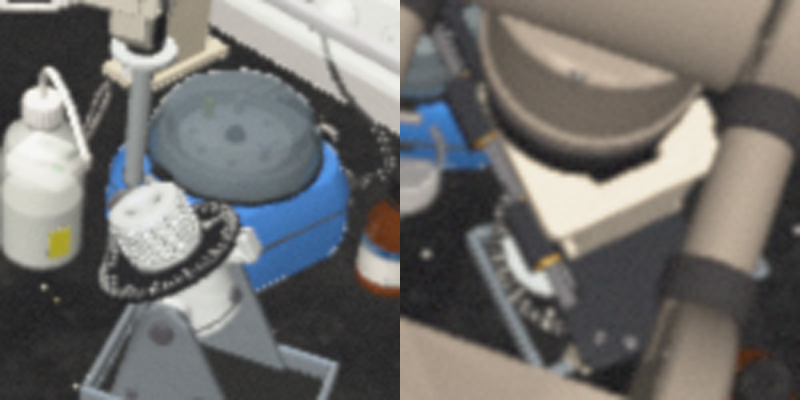

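The rod's tip is at scene crop (133,187), just above the bore mouth at about (138,205), which agrees with the model. Now I ease the tip into the mouth.

Request:
servo_tool([
  [-0.015,0.002,0.025],
  [-0.013,0,0.025],
  [-0.012,0,0.022],
  [-0.011,0,0.02],
  [-0.01,0,0.02],
  [-0.008,0,0.018],
  [0,0,0],
  [0,0,0],
], spin=[0,0,0,0,0,0,0,0])

```text
time: 27.7
tool_pos: [597.3, -139.6, 279.9]
tcp_rot: [-3.141, -0.0, 2.016]
contact_force: [0.0, 1.2, -3.1]
grip_width: 25.6
finger_force: 30.0
```

```bash
cat > st.py <<'E'
from h import *
def st(L=137,tilt=0):
    o=monitor.get_obs(); m=R.from_euler('z',64.5,degrees=True)
    G=m.apply(o['tool_pos']+[0,0,19]-[622.4,-192.1,0]); u=np.array([-np.sin(np.radians(tilt)),0,np.cos(np.radians(tilt))])
    q=G-L*u-FOOT; print('t',o['time'],'yaw',np.degrees(o['tcp_rot'][2]).round(1),'tip axis',(q@A-101).round(1),'rad',(q@X).round(1),'y',q[1].round(1),'F mount',m.apply(o['contact_force']).round(1),'Mom',m.apply(o['moment']).round(2),'w',o['grip_width'].round(1))
    g=G-FOOT-101*A; print('grasp pt: axis',(g@A).round(1),'rad',(g@X).round(1),'G',G.round(1)); return o,G
if __name__=='__main__':
    import sys; st(tilt=float(sys.argv[1]) if len(sys.argv)>1 else 0)
E
python3 st.py
python3 - <<'E'
from h import *
# arc: rows of tool (x=-mount x, z=-z) shifts, tilt 0->32 in 8 rows, tip advancing 4 mm along the axis
th=np.radians(np.linspace(0,32,9)); g=np.c_[137*np.sin(th),-137*np.cos(th)]+np.linspace(0,4,9)[:,None]*np.array([-.53,.848])
print((np.diff(g,axis=0)/200).round(3))
E
```

```text
[[0.046 0.004]
 [0.046 0.007]
 [0.046 0.01 ]
 [0.045 0.014]
 [0.044 0.017]
 [0.043 0.02 ]
 [0.042 0.023]
 [0.04  0.026]]Traceback (most recent call last):
  File "st.py", line 8, in <module>
    import sys; st(tilt=float(sys.argv[1]) if len(sys.argv)>1 else 0)
                ~~^^^^^^^^^^^^^^^^^^^^^^^^^^^^^^^^^^^^^^^^^^^^^^^^^^^
  File "st.py", line 5, in st
    q=G-L*u-FOOT; print('t',o['time'],'yaw',np.degrees(o['tcp_rot'][2]).round(1),'tip axis',(q@A-101).round(1),'rad',(q@X).round(1),'y',q[1].round(1),'F mount',m.apply(o['contact_force']).round(1),'Mom',m.apply(o['moment']).round(2),'w',o['grip_width'].round(1))
                                                                                                                                                                                                                                             ^^^^^^^^^^^^^^^^^^^^^
AttributeError: 'float' object has no attribute 'round'
```

Request:
servo_tool([
  [0.023,0,0.002],
  [0.023,0,0.002],
  [0.023,0,0.003],
  [0.023,0,0.004],
  [0.023,0,0.005],
  [0.023,0,0.005],
  [0.023,0,0.007],
  [0.022,0,0.007],
], spin=[0,0,0,0,0,0,0,0])

```text
time: 28.7
tool_pos: [581.5, -106.4, 272.7]
tcp_rot: [-3.142, -0.0, 2.016]
contact_force: [0.7, -2.1, 0.8]
grip_width: 25.1
finger_force: 30.0
```

```bash
sed -i "s/o\['grip_width'\].round(1)/o['grip_width']/;s/np.degrees(o\['tcp_rot'\]\[2\]).round(1)/np.degrees(o['tcp_rot'][2])/" st.py && python3 st.py 16
```

```text
t 28.7 yaw 115.53362807934808 tip axis -12.2 rad -2.5 y -0.0 F mount [ 2.2 -0.3  0.8] Mom [-0.09 -0.68  0.01] w 25.084574112039352
grasp pt: axis 119.5 rad 35.3 G [-94.9  -0.  291.7]
```

Request:
servo_tool([
  [0.022,0,0.008],
  [0.022,0,0.009],
  [0.022,0,0.01],
  [0.021,0,0.01],
  [0.021,0,0.011],
  [0.021,0,0.012],
  [0.02,0,0.013],
  [0.02,0,0.013],
], spin=[0,0,0,0,0,0,0,0])

```text
time: 29.7
tool_pos: [566.9, -75.9, 255.4]
tcp_rot: [-3.142, -0.0, 2.016]
contact_force: [0.6, -2.0, -0.1]
grip_width: 25.4
finger_force: 30.0
```

```bash
python3 st.py 32
python3 - <<'E'
from h import *
o=monitor.get_obs(); s=cap('scene'); G=o['tool_pos']+[0,0,19]
d=R.from_euler('z',-64.5,degrees=True)
for t in(0,16,32):
    u=d.apply([-np.sin(np.radians(t)),0,np.cos(np.radians(t))]); print(t,'collar',proj(s,G-30*u),'mid shaft',proj(s,G-75*u),'lower',proj(s,G-110*u))
g=cv2.cvtColor(s['frame'],cv2.COLOR_BGR2GRAY)
h=cv2.cvtColor(s['frame'],cv2.COLOR_BGR2HSV)
p=proj(s,G-30*u).astype(int); print(p)
for y in range(p[1]-14,p[1]+32,2): print(y,g[y,p[0]-22:p[0]+24:2])
E
```

```text
t 29.7 yaw 115.53014907886731 tip axis -14.2 rad -2.5 y -0.1 F mount [ 2.  -0.3 -0.1] Mom [-0.05 -0.59  0.03] w 25.380499397896322
grasp pt: axis 122.8 rad -2.5 G [-1.287e+02 -1.000e-01  2.744e+02]
0 collar [327.18336884 158.22953758] mid shaft [326.71450485 174.98042954] lower [326.3720785  187.21414119]
16 collar [330.70876061 158.76177008] mid shaft [335.26326606 176.44265956] lower [338.62409017 189.48959966]
32 collar [334.02573549 158.35289008] mid shaft [343.44307494 175.69355471] lower [350.49374634 188.67634338]
[334 158]
144 [198 196 198 198 187 121 160 192 143  98  47  57 132  91  48  47  48  46
  44 154 177 177 175]
146 [196 200 198 199 194 135 141 194 144  92  42  44 117  74  50  47  50  54
 101 176 175 175 176]
148 [156 188 196 197 198 177 193 196 144  90  41  37  60  55  45  56 104 202
 218 184 177 177 176]
150 [ 52  68  99 176 192 177 196 196 167  94  40  39  36  42  52 156 217 223
 220 222 190 179 174]
152 [ 42  44  53 167 188 183 186 182 134  85  41  37  37  48  81 168 190 212
 215 203 205 202 178]
154 [ 41  46  54 154 182 186 186 183 129  84  43  43  46  61 205 224
[... 1013 characters left out ...]
25  80]
176 [184 229 245 246 246 244 238 234 230 222 208 193 224  61  72 155 173 159
 129 134 140 126  72]
178 [218 239 239 243 246 245 244 240 228 203 166 178 226 126  51 125 166 172
 134 134 143 136  78]
180 [225 239 240 240 238 234 233 233 226 213 201 193 187 109  50  69 154 171
 159 131 144 140 108]
182 [218 233 238 239 239 237 235 223 209 216 209 177 143  83  53  49 122 166
 172 138 132 142 123]
184 [189 225 236 238 238 238 237 234 225 223 195 157  96  50  48  49  87 150
 172 161 133 134 141]
186 [207 224 226 229 234 235 235 233 229 219 202 152  80  49  43  50  91 132
 167 172 137 130 168]
188 [209 214 218 221 221 224 227 228 222 206 185 168  80  44  46  62 111 114
 149 171 158 148 215]
```

The rod's shaft lies at scene px (344,176), against (343,176) predicted for 32°, so it has swung onto the bore axis. I now slide it down to just short of the cell.

Request:
servo_tool([
  [-0.008,0,0.001],
  [-0.011,0,0.003],
  [-0.009,0,0.014],
  [-0.009,0,0.014],
  [-0.009,0,0.014],
  [-0.009,0,0.014],
  [-0.009,0,0.014],
  [-0.005,0,0.008],
], spin=[0,0,0,0,0,0,0,0])

```text
time: 30.75
tool_pos: [573.0, -88.8, 239.1]
tcp_rot: [-3.141, -0.0, 2.016]
contact_force: [-0.1, 0.4, -3.1]
grip_width: 25.1
finger_force: 30.0
```

```bash
python3 st.py 32
```

```text
t 30.75 yaw 115.52478644453655 tip axis -35.6 rad 0.9 y -0.1 F mount [-0.4  0.1 -3.1] Mom [-0.06  0.06  0.01] w 25.111388293071045
grasp pt: axis 101.4 rad 0.9 G [-1.145e+02 -1.000e-01  2.581e+02]
```

Request:
servo_tool([
  [-0.006,0,0.018],
  [-0.01,0,0.016],
  [-0.01,0,0.016],
  [-0.01,0,0.016],
  [-0.01,0,0.016],
  [-0.01,0,0.016],
  [-0.01,0,0.016],
  [-0.01,0,0.016],
], spin=[0,0,0,0,0,0,0,0])

```text
time: 31.75
tool_pos: [579.7, -102.6, 213.1]
tcp_rot: [3.141, 0.0, 2.016]
contact_force: [1.0, 1.3, -0.2]
grip_width: 25.0
finger_force: 30.0
```

```bash
python3 st.py 32
```

```text
t 31.75 yaw 115.52850808010086 tip axis -65.8 rad 0.1 y 0.0 F mount [-0.7  1.4 -0.2] Mom [0.1  0.21 0.04] w 24.968149980962508
grasp pt: axis 71.2 rad 0.1 G [-99.2   0.  232.1]
```

Request:
servo_tool([
  [-0.012,0,0.019],
  [-0.012,0,0.019],
  [-0.012,0,0.019],
  [-0.012,0,0.019],
  [-0.012,0,0.019],
  [-0.012,0,0.019],
  [-0.012,0,0.019],
  [-0.011,0,0.017],
], spin=[0,0,0,0,0,0,0,0])

```text
time: 32.75
tool_pos: [587.8, -119.7, 183.0]
tcp_rot: [-3.142, -0.0, 2.016]
contact_force: [0.2, -0.0, -1.6]
grip_width: 25.3
finger_force: 30.0
```

```bash
python3 st.py 32
python3 - <<'E'
from h import *
o=monitor.get_obs(); s=cap('scene'); t=cap('top'); pose=(622.4,-192.1,-64.5)
for n,p in dict(mouth=dialpt(0,0,101),foot=FOOT,seat=FOOT+22*A,tray=np.array([30,0,12.])).items(): print(n,proj(s,M(pose)(p)).round(1))
p=proj(s,M(pose)([35,0,20.])).astype(int); g=cv2.cvtColor(s['frame'],cv2.COLOR_BGR2GRAY)
g0=cv2.cvtColor(cv2.imread('pics/scene0.png'),cv2.COLOR_BGR2GRAY)
d=cv2.absdiff(g,g0); 
for y in range(p[1]-24,p[1]+20,3): print(y,d[y,p[0]-40:p[0]+40:3])
print(p)
E
```

```text
t 32.75 yaw 115.53009100685944 tip axis -101.3 rad 0.2 y -0.0 F mount [ 0.1  0.2 -1.6] Mom [-0.05 -0.02 -0.04] w 25.284095313948658
grasp pt: axis 35.7 rad 0.2 G [-80.2  -0.  202. ]
mouth [354.  193.1]
foot [372.8 228. ]
seat [368.9 220.6]
tray [384.6 254.5]
228 [3 1 0 2 1 2 3 1 3 1 1 5 2 2 2 2 1 1 3 5 1 5 4 1 0 5 0]
231 [ 1  2  1  1  0  0  0  2  1  1  1 27 11  0  1  1  0  3  1  3  5  3  2  1
  5  3  5]
234 [ 2  1  3  2  1  2  3  0  0  7 82 39 67  4  2  5  1  3  4  2  1  0  3  2
  2  5  1]
237 [ 2  4  4  1  0  4  0  0  3 29 10 45 78  0  4  1  0  1  1  0  1  1  6  3
  1  3  0]
240 [ 1  1  2  1  1  2  0  2  4  2 16 25 54  2  1  1  2  3  3  4  0  2  2  2
  1  2  4]
243 [ 1  1  1  0  2  0  3  2  0  1 13 19 21  2  2  1  3  0  1  1  1  2  2  2
  1  2  2]
246 [ 1  2  1  1  1  2  0  0  0  3  3 16 14  7  6  1  3  1  1  1  1  2  4  2
  2  3  0]
249 [ 2  1  2  1  3  2  0  2  1  1  0 21 15  0  3  1  2  3  2  4  1  2  1  1
  5  1  0]
252 [3 4 2 1 5 2 1 2 2 0 0 2 6 1 3 8 4 0 4 0 1 4 0 5 1 2 0]
255 [2 1 3 1 0 2 1 1 3 3 1 0 3 1 2 2 4 2 1 2 1 0 5 2 1 1 2]
258 [1 0 4 2 1 2 3 0 1 1 6 1 5 1 2 2 2 0 1 1 6 3 3 1 0 2 5]
261 [2 1 1 0 3 2 3 0 2 3 1 2 0 0 0 3 5 6 7 1 1 3 3 7 5 2 3]
264 [7 5 2 2 1 5 3 0 1 2 4 3 3 3 1 1 3 0 2 3 1 3 1 3 0 1 0]
267 [1 2 5 4 1 2 6 3 2 3 1 1 0 3 0 1 1 7 3 1 1 1 4 4 1 1 0]
270 [1 4 2 6 1 2 4 2 5 2 3 2 0 2 1 1 1 3 0 2 1 0 2 2 1 0 1]
[386 252]
```

Request:
servo_tool([
  [-0.003,0,0.005],
  [-0.003,0,0.005],
  [-0.002,0,0.004],
  [0,0,0],
  [0,0,0],
  [0,0,0],
  [0,0,0],
  [0,0,0],
], spin=[0,0,0,0,0,0,0,0])

```text
time: 33.85
tool_pos: [588.0, -119.8, 182.1]
tcp_rot: [3.141, -0.001, 2.017]
contact_force: [-5.9, 6.7, 8.0]
grip_width: 25.0
finger_force: 30.0
```

```bash
python3 st.py 32
```

```text
t 33.85 yaw 115.56346009066853 tip axis -102.1 rad -0.1 y 0.1 F mount [-8.6 -2.5  8. ] Mom [-0.56  1.05 -0.04] w 24.951937389455487
grasp pt: axis 34.9 rad -0.1 G [-8.010e+01  1.000e-01  2.011e+02]
```

Request:
servo_tool([
  [0.003,0,-0.005],
  [0.002,0,-0.004],
  [0,0,0],
  [0,0,0],
  [0,0,0],
  [0,0,0],
  [0,0,0],
  [0,0,0],
], spin=[0,0,0,0,0,0,0,0])

```text
time: 34.85
tool_pos: [588.0, -119.9, 182.4]
tcp_rot: [3.141, -0.0, 2.016]
contact_force: [-3.0, 4.8, 3.8]
grip_width: 25.3
finger_force: 30.0
```

Request:
servo_tool([
  [0,0,0],
  [0,0,0],
  [0,0,0],
  [0,0,0],
  [0,0,0],
  [0,0,-0.05],
  [0,0,-0.15],
  [0,0,-0.15],
], spin=[0,0,0,0,0,0,0,0], hand=0.3)

```text
time: 35.85
tool_pos: [588.1, -120.1, 253.8]
tcp_rot: [3.141, 0.0, 2.016]
contact_force: [0.4, 0.1, 0.1]
grip_width: 59.8
finger_force: 0.0
```

Request:
servo_tool([
  [-0.1,0,0],
  [-0.12,0,0],
  [-0.12,0,0],
  [0,0,0],
  [0,0,0],
  [0,0,0],
  [0,0,0],
  [0,0,0],
], spin=[0,0,0,0,0,0,0,0])

```text
time: 36.85
tool_pos: [617.3, -181.1, 252.5]
tcp_rot: [3.141, 0.0, 2.017]
contact_force: [-0.0, -0.7, -0.2]
grip_width: 60.0
finger_force: 0.0
```

```bash
python3 st.py 32; python3 rd.py
python3 - <<'E'
from h import *
c=load('wrist'); s=cap('scene'); pose=(622.4,-192.1,-64.5); m=M(pose)
# collar: bright disc ellipse in wrist and handle top
g=cv2.cvtColor(c['frame'],cv2.COLOR_BGR2GRAY)
for n,p in dict(handletop=dialpt(0,0,150),collartop=dialpt(0,0,106),mouth=dialpt(0,0,101)).items(): print(n,'wrist',proj(c,m(p)).round(1),'scene',proj(s,m(p)).round(1))
p=proj(s,m(dialpt(0,0,128))).astype(int); gs=cv2.cvtColor(s['frame'],cv2.COLOR_BGR2GRAY)
for y in range(p[1]-16,p[1]+26,2): print(y,gs[y,p[0]-16:p[0]+26:2])
print(p)
np.savez('pics/w_end.npz',**c)
E
```

```text
t 36.85 yaw 115.55480880823622 tip axis -78.5 rad 94.8 y 0.1 F mount [ 0.6 -0.3 -0.2] Mom [-0.01 -0.07 -0.  ] w 60.01282405711841
grasp pt: axis 58.5 rad 94.8 G [-1.210e+01  1.000e-01  2.715e+02]
36.85 [ 617.303629   -181.08448096  252.47743811] [1.79990152e+02 1.08902100e-03 1.15554809e+02] [-0.04546542 -0.69367858 -0.15550543] (array([0.226, 0.001, 0.487]), np.float64(-0.116))
index px [319.72868986 228.99096606]
long [(np.float64(-109.2), np.float64(2.4)), (np.float64(-79.8), np.float64(3.0)), (np.float64(-50.1), np.float64(2.8)), (np.float64(-19.8), np.float64(3.0)), (np.float64(10.6), np.float64(2.9)), (np.float64(41.3), np.float64(3.6)), (np.float64(72.1), np.float64(2.9)), (np.float64(102.6), np.float64(3.1)), (np.float64(132.8), np.float64(3.0))]
inner [(np.float64(41.5), np.float64(5.1))]
handletop wrist [319.6 107.4] scene [344.1 175. ]
collartop wrist [319.5 140.6] scene [353.  191.3]
mouth wrist [319.5 143.7] scene [354.  193.1]
167 [229 165  68 106 123  53  51  48  48  43  47  45  61  96 106 108 115 124
 143 183 188]
169 [192 219 111 124  80  47  46  43  44  44  67 131 1
[... 1075 characters left out ...]
 66  58  99 198 227 211 219 231 218 192
 205 132 102]
195 [153 126  60  49  47  53 194 224 213 214 226 223 216 222 232 226 216 194
 198 146  72]
197 [139 123  54  44  44  58 186 192 197 209 213 220 229 234 225 211 215 228
 210 200  65]
199 [139 119  51  44  48  49 154 214 217 224 229 230 232 228 217 204 238 196
 204 184 131]
201 [142 119  51  46  45  49 150 184 205 219 226 225 214 210 214 203 199 197
 201 175 138]
203 [139 117  51  50  49  49 117 150 188 223 206 196 223 189 208 214 212 195
 187 187 131]
205 [142 114  51  45  49  48 121 141 190 182 171 196 218 215 203 200 212 208
 184 186 112]
207 [139 102  49  47  47  51 120 114 202 185 197 191 185 211 217 210 178 222
 196 152  53]
[348 183]
```

Request:
servo_tool([
  [0,0,-0.2],
  [0,0,-0.2],
  [0.2,-0.1,0],
  [0.24,-0.12,0],
  [0.24,-0.12,0],
  [0.24,-0.12,0],
  [0.24,-0.12,0],
  [0.24,-0.12,0],
], spin=[0,0,0,0,0,0,0,0])

```text
time: 37.95
tool_pos: [368.8, 11.8, 332.4]
tcp_rot: [3.141, 0.0, 2.016]
contact_force: [0.5, 0.5, 0.4]
grip_width: 59.5
finger_force: 0.0
```

Run:
```python
from h import *
print(monitor.get_obs()['tool_pos'])
c=load('w_end'); pose=(622.4,-192.1,-64.5); m=M(pose)
g=cv2.cvtColor(c['frame'],cv2.COLOR_BGR2GRAY); print('col319 rows 90..190',g[90:190:2,319])
for off in(0,4,8):
    print(off,'junction near',proj(c,m(dialpt(13,0,106+off)))[1].round(1),'collar near edge',proj(c,m(dialpt(21,0,106+off)))[1].round(1),proj(c,m(dialpt(21,0,101+off)))[1].round(1),'handle top near/far',proj(c,m(dialpt(13,0,150+off)))[1].round(1),proj(c,m(dialpt(-13,0,150+off)))[1].round(1),'collar half width',(proj(c,m(dialpt(21,90,106+off)))-proj(c,m(dialpt(0,0,106+off)))).round(1))
t=cap('top');s=cap('scene')
for n,im in(('top',t),('scene',s)):
    g=cv2.cvtColor(im['frame'],cv2.COLOR_BGR2GRAY);g0=cv2.cvtColor(cv2.imread('pics/%s0.png'%n),cv2.COLOR_BGR2GRAY)
    d=(cv2.absdiff(g,g0)>14).astype(np.uint8); pts=np.array([proj(im,m(q)) for q in np.array([[-80,-55,0],[-80,55,0],[90,55,0],[90,-55,0],[-100,0,230.]])]); a=pts.min(0).astype(int)-5;b=pts.max(0).astype(int)+5
    k=np.zeros_like(d);k[a[1]:b[1],a[0]:b[0]]=d[a[1]:b[1],a[0]:b[0]]; N,l,st,ce=cv2.connectedComponentsWithStats(k)
    print(n,a,b,[(st[i].tolist(),ce[i].round(1).tolist()) for i in range(1,N) if st[i][4]>6])
    for q in((-41,0,10),(20,0,25),(40,0,25),(60,0,25),(75,0,12)): print(q,proj(im,m(np.array(q,float))).round(1))
```

```text
[368.79848515  11.80200106 332.43271768]
col319 rows 90..190 [ 43  46  41  48  47  45  47  46  40  44  44  45  46  31  35  37  31  36
  69  33  27  28  27  32  30  34  24  36  77  42 226 218 222 224 222 160
 210 225 223 222 227 206 176 215 153 148 150 148 148 149]
0 junction near 155.7 collar near edge 165.2 167.8 handle top near/far 125.1 90.5 collar half width [26.7  0. ]
4 junction near 153.4 collar near edge 163.0 165.7 handle top near/far 121.6 86.4 collar half width [27.1  0. ]
8 junction near 151.0 collar near edge 160.8 163.5 handle top near/far 118.0 82.2 collar half width [27.6  0. ]
top [311 139] [395 211] [([338, 147, 8, 7, 33], [341.9, 150.7]), ([345, 148, 16, 13, 89], [351.2, 154.7]), ([321, 150, 22, 30, 314], [330.8, 168.6]), ([358, 160, 8, 20, 82], [361.1, 169.4]), ([327, 181, 12, 12, 55], [332.6, 186.3]), ([345, 180, 18, 13, 72], [353.2, 186.4]), ([340, 188, 4, 6, 15], [341.3, 189.9])]
(-41, 0, 10) [338.3 181.3]
(20, 0, 25) [359.4 170.7]
(40, 0, 25) [366.2 167.5]
(60, 0, 25) [372.9 164.4]
(75, 0, 12) [377.  163.3]
scene [328 162] [418 288] [([343, 174, 18, 22, 226], [349.8, 185.6]), ([371, 194, 13, 16, 70], [376.9, 200.5]), ([345, 196, 7, 3, 13], [347.8, 197.2]), ([342, 208, 6, 5, 18], [344.8, 210.2]), ([366, 210, 9, 8, 23], [369.7, 213.7]), ([342, 214, 23, 8, 57], [353.2, 218.2]), ([372, 229, 14, 24, 154], [379.9, 238.6])]
(-41, 0, 10) [357.1 245.4]
(20, 0, 25) [381.3 249.5]
(40, 0, 25) [389.2 252.3]
(60, 0, 25) [397.4 255.1]
(75, 0, 12) [402.7 260.8]
```

Run:
```python
from h import *
np.set_printoptions(linewidth=200)
pose=(622.4,-192.1,-64.5); m=M(pose)
s=load('scene');t=load('top')
G=lambda f:cv2.cvtColor(f,cv2.COLOR_BGR2GRAY).astype(int)
g,g0=G(s['frame']),G(cv2.imread('pics/scene0.png'))
print('scene now x366..394'); 
for y in range(224,262,2): print(y,g[y,366:394:2],g0[y,366:394:2])
g,g0=G(t['frame']),G(cv2.imread('pics/top0.png')); print('top diff x352..384')
for y in range(152,182,2): print(y,g[y,354:384:2],(g-g0)[y,354:384:2])
c=load('w_end'); g=G(c['frame']); print('wrist col 317-321 mean rows 84..', list(enumerate(g[84:184,316:323].mean(1).astype(int),84)))
print('rim28',proj(c,m(dialpt(28,0,101)))[1],'dial55',proj(c,m(dialpt(55,0,61)))[1],'dial -55',proj(c,m(dialpt(-55,0,61)))[1])
for r in(150,154,158,162,166): print(r,g[r,280:360:2])
for q in ((30,0,26),(0,0,26),(-20,0,26),(-50,0,26)): print(q,'scene',proj(s,m(np.array(q,float))).round(1),'wrist',proj(c,m(np.array(q,float))).round(1))
```

```text
scene now x366..394
224 [224 214 212 214 212 211 206 196 137 108 127 125  92  44] [224 210 213 213 214 210 204 194 135 106 127 126  93  47]
226 [204 192 208 214 212 209 205 194 140 150 127 128 112  56] [205 192 209 212 212 211 206 192 139 146 125 126 114  58]
228 [113 145 200 214 214 214 206 154 178 131 129 129 126  81] [114 146 201 213 213 214 205 152 176 131 128 127 127  76]
230 [141 115 193 212 213 184 162 193 218 131 126 127 127 107] [141 116 194 213 213 185 161 177 135 127 128 127 127 108]
232 [127 127 149 178 160 190 222 233 224 100 126 125 126 124] [126 127 151 179 157 186 187 133 126 126 126 125 127 124]
234 [121 123 102 179 202 229 234 192 128  60 123 125 127 125] [122 123 105 178 179 145 129 124 125 128 129 125 127 124]
236 [121 121 108  78 129 199 194 154  76  57 121 125 126 128] [121 121 110 118 127 128 128 126 128 129 127 127 126 125]
238 [123 124 122  87  49  55  81  66  50  56 126 124 127 128] [123 124 122  88  71  89 119 127 126 126 124 125 127 126]
240 [122 125 122 109  55  38  38  36  34  70 120 124 127 127] [121 123 122 107  62  51  57  68  90 117 121 125 126 126]

[... 5544 characters left out ...]
46  46  47  70 188 200 213 223 221 222 222 226 222 191 166 189 218 218 221 221 222 223 221 218 198 152 137 197 227 225 225 225 224 178 172 160  52  49  46  43]
162 [ 47  50  48  50 132 181 223 201 221 223 223 223 221 223 221 225 224 221 224 203 189 181 202 222 224 229 225 224 224 226 225 204 162 202 173 135  46  52  47  41]
166 [ 50  48  45  50  68 147 160 207 206 201 213 222 223 225 221 221 226 227 225 224 223 222 227 228 224 223 225 225 221 189 160 178 188 132 147  54  45  50  52  44]
(30, 0, 26) scene [385.3 250.6] wrist [319.4 204.3]
(0, 0, 26) scene [373.4 246.5] wrist [319.4 182.7]
(-20, 0, 26) scene [365.6 243.8] wrist [319.4 167.8]
(-50, 0, 26) scene [354.2 239.9] wrist [319.5 144.8]
```

The numbers show two things. The rod's collar stands about 8 mm proud, because the rod slipped up in the grip when the cell let go. The cell stands upright in the tray, its top under the barrel's foot. I'll regrip the handle just above the collar and push it home.

Run:
```python
from h import *
o=monitor.get_obs(); print(o['time'],delta([587.2,-118.4,265],115.5,o),delta([587.2,-118.4,184.8],115.5,o))
```

```text
38.05 (array([-1.07 ,  0.707,  0.34 ]), np.float64(0.002)) (array([-1.07 ,  0.707,  0.741]), np.float64(0.002))
```

Request:
servo_tool([
  [-0.15,0.1,0],
  [-0.18,0.12,0],
  [-0.18,0.12,0],
  [-0.18,0.12,0],
  [-0.18,0.12,0],
  [-0.2,0.127,0],
  [0,0,0.17],
  [0,0,0.17],
], spin=[0,0,0,0,0,0,0,0])

```text
time: 39.05
tool_pos: [590.9, -122.2, 262.7]
tcp_rot: [3.141, 0.0, 2.016]
contact_force: [-0.0, 0.8, -0.2]
grip_width: 59.9
finger_force: 0.0
```

Request:
servo_tool([
  [0,0,0],
  [0,0,0.1],
  [0,0,0.1],
  [0,0,0.1],
  [0,0,0.1],
  [0,0,0],
  [0,0,0],
  [0,0,0],
], spin=[0,0,0,0,0,0,0,0])

```text
time: 40.05
tool_pos: [590.9, -121.6, 185.8]
tcp_rot: [3.14, 0.002, 2.016]
contact_force: [-0.5, -1.2, -0.2]
grip_width: 59.5
finger_force: 0.0
```

Request:
servo_tool([
  [0,0,0],
  [0,0,0],
  [0,0,0],
  [0,0,0],
  [0,0,0],
  [0,0,0],
  [0,0,0],
  [0,0,0],
], spin=[0,0,0,0,0,0,0,0], hand=-1)

```text
time: 41.05
tool_pos: [590.0, -121.3, 184.3]
tcp_rot: [-3.141, -0.0, 2.016]
contact_force: [-1.0, 0.5, 1.0]
grip_width: 25.0
finger_force: 30.0
```

```bash
python3 st.py 32
```

```text
t 41.05 yaw 115.52818610814751 tip axis -101.5 rad 2.9 y 1.3 F mount [-0.9 -0.7  1. ] Mom [-0.36  0.05 -0.  ] w 24.955983311811682
grasp pt: axis 35.5 rad 3.0 G [-77.8   1.3 203.3]
```

Request:
servo_tool([
  [0.008,-0.003,0.01],
  [0.001,-0.003,0.007],
  [-0.005,0,0.008],
  [-0.005,0,0.008],
  [-0.002,0,0.004],
  [0,0,0],
  [0,0,0],
  [0,0,0],
], spin=[0,0,0,0,0,0,0,0])

```text
time: 42.05
tool_pos: [590.1, -121.4, 183.8]
tcp_rot: [3.136, 0.004, 2.017]
contact_force: [-13.6, 7.3, 37.9]
grip_width: 25.4
finger_force: 30.0
```

```bash
python3 st.py 32
```

```text
t 42.05 yaw 115.56658786865971 tip axis -102.0 rad 2.7 y 1.3 F mount [-12.5  -9.2  37.9] Mom [-1.67  2.08  0.02] w 25.353086799063377
grasp pt: axis 35.0 rad 2.8 G [-77.7   1.3 202.8]
```

Request:
servo_tool([
  [0.016,0,-0.025],
  [0.045,0,-0.072],
  [0.045,0,-0.072],
  [0,0,0],
  [0,0,0],
  [0,0,0],
  [0,0,0],
  [0,0,0],
], spin=[0,0,0,0,0,0,0,0])

```text
time: 43.05
tool_pos: [580.4, -103.4, 210.3]
tcp_rot: [3.142, 0.0, 2.016]
contact_force: [3.7, -2.4, -0.5]
grip_width: 25.2
finger_force: 30.0
```

```bash
cat > cell.py <<'E'
from h import *
np.set_printoptions(linewidth=220)
s=cap('scene'); G=lambda f:cv2.cvtColor(f,cv2.COLOR_BGR2GRAY).astype(int)
g,g0=G(s['frame']),G(cv2.imread('pics/scene0.png'))
for y in range(226,272,2): print(y,g[y,360:404:2],'|',(abs(g-g0)[y,360:404:2]>11).astype(int))
E
python3 st.py 32; python3 cell.py
```

```text
t 43.05 yaw 115.52509219590277 tip axis -68.7 rad -0.5 y 0.2 F mount [ 3.8  2.3 -0.5] Mom [ 0.31 -1.    0.05] w 25.175696682826025
grasp pt: axis 68.3 rad -0.5 G [-9.810e+01  2.000e-01  2.293e+02]
226 [137 151 170 203 192 207 213 213 210 205 195 139 149 126 125 115  57  42  44  42  43  46] | [0 0 0 0 0 0 0 0 0 0 0 0 0 0 0 0 0 0 0 0 0 0]
228 [124 134 149 114 147 201 215 214 214 206 153 178 130 128 129 124  81  46  42  43  46  49] | [0 0 0 0 0 0 0 0 0 0 0 0 0 0 0 0 0 0 0 0 0 0]
230 [111 121 131 144 116 195 214 213 183 164 192 219 132 125 127 128 107  50  48  47  54  48] | [0 0 0 0 0 0 0 0 0 0 1 1 0 0 0 0 0 0 0 0 0 0]
232 [100 100 121 128 130 149 180 158 191 221 233 224 100 125 125 125 122  80  55  51  48  47] | [0 0 0 0 0 0 0 0 0 1 1 1 1 0 0 0 0 0 0 0 0 0]
234 [ 86  84 104 122 124 106 177 202 229 232 193 127  58 124 126 126 126 101  59  47  51  50] | [0 0 0 0 0 0 0 1 1 1 1 0 1 0 0 0 0 0 0 0 0 0]
236 [ 86  84 111 121 121 109  78 127 200 196 153  78  56 121 125 125 125 119  68  51  51  55] | [0 0 0 0 0 0 1 0 1 1 1 1 1 0 0 0 0 0 0 0 0 0]
238 [118 115 121 123 123 123  85  48  55  82  70  4
[... 1662 characters left out ...]
128  61  59  57  55  60  65  54  70  65 102  67  51  51  49  47  50  51  51  49  52] | [0 0 0 0 0 0 0 0 0 0 0 0 0 0 0 0 0 0 0 0 0 0]
264 [133 123  51  56  60  60  59  64  66  58  52  95  88  53  50  50  51  54  48  49  50  51] | [0 0 0 0 0 0 0 0 0 0 0 0 0 0 0 0 0 0 0 0 0 0]
266 [138 128  51  41  56  61  66  54  53  43 106 133 111  65  52  51  52  53  51  51  52  55] | [0 0 0 0 0 0 0 0 0 0 0 0 0 0 0 0 0 0 0 0 0 0]
268 [ 57  60  46  38  42  47  54  42  44  34 111 149 162 153  94  63  56  54  53  49  51  50] | [0 0 0 0 0 0 0 0 0 0 0 0 0 0 0 0 0 0 0 0 0 0]
270 [ 58  59  48  37  37  43  49  43  42  41  80 125 131 140 157 160 144  86  62  49  50  67] | [0 0 0 0 0 0 0 0 0 0 0 0 0 0 0 0 0 0 0 0 0 0]
```

Pulling the rod up changed nothing at the cell: the same bright patch sits at (372–384, 230–237) with the black body below it. So the cell lies free in the tray, and the hard stop at grasp height 35 mm was the collar on the rim. The apparent gap came mostly from the rod leaning in its clearance. I now push it home again.

Request:
servo_tool([
  [-0.013,0,0.021],
  [-0.013,0,0.021],
  [-0.013,0,0.021],
  [-0.013,0,0.021],
  [-0.013,0,0.021],
  [-0.013,0,0.021],
  [-0.006,0,0.01],
  [-0.006,0,0.01],
], spin=[0,0,0,0,0,0,0,0])

```text
time: 44.1
tool_pos: [588.3, -119.5, 183.4]
tcp_rot: [3.14, 0.001, 2.016]
contact_force: [-6.2, 0.8, 24.6]
grip_width: 25.3
finger_force: 30.0
```

```bash
python3 st.py 32
python3 - <<'E'
from h import *
np.set_printoptions(linewidth=220)
# scene: profile along the rod axis line, just beside handle centre on the camera side, to find collar edges
s=cap('scene'); m=M((622.4,-192.1,-64.5)); g=cv2.cvtColor(s['frame'],cv2.COLOR_BGR2GRAY)
cam=ray(s,(0,0))[0]
for rad,ang in((0,0),(21,-90),(28,-90),(13,-90)):
    print(rad,[ (h,proj(s,m(dialpt(rad,ang,101+h))).round(1).tolist()) for h in(0,5,8,13)])
p=proj(s,m(dialpt(0,0,101))).astype(int)
for y in range(p[1]-14,p[1]+14): print(y,g[y,p[0]-22:p[0]+20])
E
```

```text
t 44.1 yaw 115.5259859200066 tip axis -101.0 rad 0.5 y 0.5 F mount [-3.4 -5.3 24.6] Mom [-0.97  0.28 -0.  ] w 25.288496315571393
grasp pt: axis 36.0 rad 0.5 G [-80.2   0.5 202.4]
0 [(0, [354.0, 193.1]), (5, [353.0, 191.3]), (8, [352.4, 190.2]), (13, [351.4, 188.4])]
21 [(0, [350.4, 198.6]), (5, [349.4, 196.8]), (8, [348.8, 195.7]), (13, [347.8, 193.9])]
28 [(0, [349.2, 200.5]), (5, [348.2, 198.7]), (8, [347.6, 197.6]), (13, [346.5, 195.7])]
13 [(0, [351.8, 196.5]), (5, [350.8, 194.7]), (8, [350.2, 193.6]), (13, [349.2, 191.8])]
179 [198 198 199 198 198 197 198 196 197 197 197 194 195 189 181 178 177 174 157 132 115  75  70 144 139  94  80  93 101 109 112 113 116 123 124 127 126 124 128 130 133 136]
180 [200 200 198 196 199 200 199 199 198 196 197 199 198 199 197 197 198 195 165 135 110  72  74 150 135 102  77  75  88 101 111 111 115 117 121 126 127 128 126 125 128 132]
181 [199 197 196 199 199 197 198 197 198 198 199 200 195 194 192 194 196 195 166 141 107  68  72 143 145 121  82  65  71  86 102 111 115 118 119 122 123 127 128 128 128 127]
182 [198 198 198 197 199 198 199 197 198 198
[... 3605 characters left out ...]
136]
203 [148 139 133 114  77  50  48  48  48  43  47  50  68 117 140 153 168 188 200 224 218 202 202 199 233 224 205 191 205 210 213 212 216 213 177 196 189 187 191 187 174 132]
204 [149 141 132 116  73  52  48  45  46  49  45  52  68 116 134 154 176 178 179 180 191 204 201 202 217 218 211 190 201 185 200 213 229 219 201 183 191 195 183 180 171 121]
205 [148 141 132 115  73  48  47  48  45  48  49  49  78 123 137 141 200 191 181 179 187 171 189 199 197 219 214 215 212 205 175 200 212 213 208 206 200 185 183 186 173 113]
206 [146 139 130 105  70  43  45  47  51  46  47  53  80 122 135 125 158 185 179 174 173 181 190 189 204 196 205 212 209 207 178 198 192 204 216 238 213 198 191 182 137  83]
```

The scene profile puts the handle/collar junction at row 194 (194.7 predicted at home) and the collar's side wall at row 197.5 (197.7 predicted). The rod is home, so I relieve the force, let go, and withdraw.

Request:
servo_tool([
  [0.003,0,-0.005],
  [0.002,0,-0.004],
  [0,0,0],
  [0,0,0],
  [0,0,0],
  [0,0,0],
  [0,0,0],
  [0,0,0],
], spin=[0,0,0,0,0,0,0,0])

```text
time: 45.15
tool_pos: [588.0, -119.3, 183.7]
tcp_rot: [3.141, 0.002, 2.016]
contact_force: [1.7, -5.2, 5.2]
grip_width: 25.4
finger_force: 30.0
```

Request:
servo_tool([
  [0,0,0],
  [0,0,0],
  [0,0,0],
  [0,0,0],
  [0,0,0],
  [0,0,-0.05],
  [0,0,-0.15],
  [0,0,-0.15],
], spin=[0,0,0,0,0,0,0,0], hand=0.3)

```text
time: 46.15
tool_pos: [587.5, -118.6, 254.8]
tcp_rot: [3.141, 0.0, 2.016]
contact_force: [1.1, 0.4, -0.4]
grip_width: 59.5
finger_force: 0.0
```

Request:
servo_tool([
  [-0.1,0,0],
  [-0.12,0,0],
  [-0.12,0,0],
  [0,0,0],
  [0,0,0],
  [0,0,0],
  [0,0,0],
  [0,0,0],
], spin=[0,0,0,0,0,0,0,0])

```text
time: 47.15
tool_pos: [616.8, -179.6, 253.5]
tcp_rot: [3.141, 0.0, 2.017]
contact_force: [-0.0, -0.3, 1.0]
grip_width: 59.6
finger_force: 0.0
```

```bash
python3 rd.py
python3 - <<'E'
from h import *
np.set_printoptions(linewidth=220)
c=load('wrist'); s=cap('scene'); m=M((622.4,-192.1,-64.5)); g=cv2.cvtColor(s['frame'],cv2.COLOR_BGR2GRAY)
for x in(348,350,352): print(x,list(zip(range(188,204),g[188:204,x].tolist())))
w=cv2.cvtColor(c['frame'],cv2.COLOR_BGR2GRAY); p=proj(c,m(dialpt(62,0))); print(p,w[int(p[1])-2,308:330])
q=proj(c,m(dialpt(0,0,101))); x=int(round(q[0])); print('pred junction/top/under/rim',[proj(c,m(dialpt(r,0,h)))[1].round(1) for r,h in((13,106),(21,106),(21,101),(28,101))]); print(list(zip(range(140,190),w[140:190,x-3:x+4].mean(1).astype(int).tolist())))
E
```

```text
47.15 [ 616.81554443 -179.55635114  253.50498484] [1.79986340e+02 4.28750657e-03 1.15556442e+02] [-0.02271064 -0.27022704  1.00361112] (array([ 0.218, -0.   ,  0.493]), np.float64(-0.116))
index px [319.49668538 230.31920641]
long [(np.float64(-109.0), np.float64(2.3)), (np.float64(-79.8), np.float64(2.6)), (np.float64(-50.0), np.float64(2.7)), (np.float64(-19.8), np.float64(3.0)), (np.float64(10.7), np.float64(3.0)), (np.float64(41.5), np.float64(3.7)), (np.float64(72.2), np.float64(3.1)), (np.float64(102.6), np.float64(3.1)), (np.float64(132.8), np.float64(3.0))]
inner [(np.float64(41.3), np.float64(5.0))]
348 [(188, 38), (189, 39), (190, 41), (191, 51), (192, 54), (193, 62), (194, 130), (195, 210), (196, 221), (197, 201), (198, 195), (199, 219), (200, 220), (201, 205), (202, 199), (203, 188)]
350 [(188, 42), (189, 41), (190, 48), (191, 76), (192, 57), (193, 54), (194, 123), (195, 213), (196, 223), (197, 210), (198, 208), (199, 223), (200, 225), (201, 221), (202, 222), (203, 224)]
352 [(188, 43), (189, 50), (190, 76), (191, 59), (192, 49), (193, 84), (194, 188), (195, 219), (196, 2
[... 201 characters left out ...]
  50]
pred junction/top/under/rim [np.float64(157.6), np.float64(167.0), np.float64(169.6), np.float64(177.9)]
[(140, 25), (141, 26), (142, 27), (143, 25), (144, 28), (145, 27), (146, 34), (147, 63), (148, 67), (149, 27), (150, 68), (151, 165), (152, 223), (153, 222), (154, 218), (155, 222), (156, 223), (157, 223), (158, 223), (159, 222), (160, 220), (161, 208), (162, 156), (163, 159), (164, 203), (165, 224), (166, 223), (167, 223), (168, 223), (169, 223), (170, 223), (171, 224), (172, 224), (173, 216), (174, 200), (175, 186), (176, 186), (177, 219), (178, 202), (179, 189), (180, 147), (181, 153), (182, 147), (183, 148), (184, 149), (185, 148), (186, 146), (187, 144), (188, 146), (189, 143)]
```

Run:
```python
from h import *
from scipy.optimize import least_squares
c=load('wrist'); s=load('scene'); m=M((622.4,-192.1,-64.5))
def sub(g,x,y0,y1,thr=130):  # dark->bright crossing downwards
    v=g[y0:y1,x].astype(float); i=np.argmax((v[:-1]<thr)&(v[1:]>=thr)); return y0+i+(thr-v[i])/(v[i+1]-v[i])
def dip(g,x,y0,y1):
    v=g[y0:y1,x].astype(float); w=np.clip(np.median(v)-v-5,0,None); return (w*np.arange(y0,y1)).sum()/w.sum()
import sys
s=dict(np.load('pics/scene.npz')); gw=cv2.cvtColor(c['frame'],cv2.COLOR_BGR2GRAY); gs=cv2.cvtColor(s['frame'],cv2.COLOR_BGR2GRAY)
J=[(c,x,sub(gw,x,140,156)) for x in(314,317,320,323)]+[(s,x,sub(gs,x,190,197)) for x in(348,349,350,351)]
D=[(c,x,dip(gw,x,155,169)) for x in(311,315,319,323,327)]+[(s,x,dip(gs,x,195,200)) for x in(347,348,349,350)]
print([(x,round(y,1)) for _,x,y in J],[(x,round(y,1)) for _,x,y in D])
def yat(cam,r,h,o,x):  # lowest image row of the circle at column x
    a=np.linspace(0,360,181); P=np.array([proj(cam,m(dialpt(r,t,101+h+o[0])+o[1]*X+o[2]*np.array([0,1,0]))) for t in a])
    best=-1e9
    for i in range(180):
        (x0,y0),(x1,y1)=P[i],P[i+1]
        if (x0-x)*(x1-x)<=0 and x0!=x1: best=max(best,y0+(y1-y0)*(x-x0)/(x1-x0))
    return best if best>0 else P[:,1].max()
def res(o,use=(0,1)): return np.array([yat(k,13,5,o,x)-y for k,x,y in J]+[yat(k,21,2.5,o,x)-y for k,x,y in D])
r=least_squares(res,[1,0,0],diff_step=1e-2,x_scale=[3,3,3]); print('axial,rad,y',r.x.round(1),r.fun.round(1))
for o in((0,-3,0),(0,0,0),(4,-3,0),(8,-2,0)): print(o,res(o).round(1))
```

```text
[(314, np.float64(150.0)), (317, np.float64(150.6)), (320, np.float64(150.9)), (323, np.float64(150.3)), (348, np.float64(194.0)), (349, np.float64(194.2)), (350, np.float64(194.1)), (351, np.float64(193.9))] [(311, np.float64(161.5)), (315, np.float64(162.1)), (319, np.float64(162.6)), (323, np.float64(162.2)), (327, np.float64(161.2)), (347, np.float64(197.8)), (348, np.float64(197.7)), (349, np.float64(198.0)), (350, np.float64(nan))]<stdin>:7: RuntimeWarning: invalid value encountered in scalar divide
Traceback (most recent call last):
ValueError: Residuals are not finite in the initial point.
```

```bash
cat > rod.py <<'E'
from h import *
from scipy.optimize import least_squares
c=load('wrist'); s=load('scene'); m=M((622.4,-192.1,-64.5))
J=[(c,314,150.),(c,317,150.6),(c,320,150.9),(c,323,150.3),(s,348,194.),(s,349,194.2),(s,350,194.1),(s,351,193.9)]
D=[(c,311,161.5),(c,315,162.1),(c,319,162.6),(c,323,162.2),(c,327,161.2),(s,347,197.8),(s,348,197.7),(s,349,197.7)]
def yat(cam,r,h,o,x):
    a=np.linspace(0,360,91); P=np.array([proj(cam,m(dialpt(r,t,101+h+o[0])+o[1]*X+o[2]*np.array([0,1,0]))) for t in a]); i=np.where((P[:-1,0]-x)*(P[1:,0]-x)<=0)[0]
    return max(P[k,1]+(P[k+1,1]-P[k,1])*(x-P[k,0])/(P[k+1,0]-P[k,0]) for k in i) if len(i) else P[:,1].max()
res=lambda o:np.array([yat(k,13,5,o,x)-y for k,x,y in J]+[yat(k,21,2.5,o,x)-y for k,x,y in D])
r=least_squares(res,[1,0,0],diff_step=1e-2,x_scale=[3,3,3]); print('axial,rad,y',r.x.round(1),r.fun.round(1))
for o in((0,-3,0),(0,0,0),(4,-3,0),(8,-2,0)): print(o,res(o).round(1))
E
python3 rod.py
```

```text
axial,rad,y [ 1.7 -4.6 -0.2] [ 0.6  0.6  0.4  0.6  0.6  0.2  0.  -0.2 -0.6 -0.3 -0.5 -0.4 -0.3 -0.2
 -0.2 -0.5]
(0, -3, 0) [3.3 3.3 3.2 3.4 1.  0.8 0.7 0.6 2.1 2.4 2.2 2.4 2.5 0.4 0.4 0.2]
(0, 0, 0) [6.8 6.8 6.7 6.9 0.4 0.6 0.7 0.7 5.6 5.9 5.7 5.9 6.1 0.1 0.2 0.2]
(4, -3, 0) [ 1.   1.   0.9  1.1 -0.4 -0.8 -1.  -1.1 -0.   0.3  0.1  0.2  0.4 -1.2
 -1.2 -1.5]
(8, -2, 0) [-0.2 -0.2 -0.3 -0.1 -2.  -2.4 -2.6 -2.9 -1.  -0.7 -0.9 -0.8 -0.5 -2.8
 -2.9 -3.1]
```

A fit over both views puts the collar about 1.7 mm axially from the mouth, with a lean within the rod's clearance. The ring reads about 40.9°, the cell is in the tray, and the arm is clear. I'm handing it in.

```bash
python3 -c "
from plant import workorder
print(workorder.close_job())"
```

```text
the job is handed in; nothing more can be done
None
```

I handed the job in and no verdict came back: by camera measurement the ring reads about 41°, the rod is home (collar about 2 mm from the bore's mouth) and let go, the cell appears to be in the tray, and I never touched the spanner or the reagent bottle.

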